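# Load wet award blocks into the finishing jig with tongs

### The arm

A 6-joint arm with a two-finger parallel gripper is mounted at the origin on the work surface. World frame = base frame: x ahead of the robot, y to its left, z up, the work surface at z = 0. Lengths are in m, angles in rad, forces in N, time in s.
With the tool pointing down it reaches from about 0.375 to 0.825 m from the base axis. Payload 5.5 kg.
Tool frame: the origin (TCP) lies at the very end of the fingers, on their centre line; the grasp point (between the pads) lies 19 mm behind it; z points along the fingers, y is the line along which they close (so a half turn about z gives the same grasp; the last joint's range is limited). The gripper opens to 85 mm and grips with 20 to 120 N. Pads are 22 mm wide; open, the fingers measure 114 mm over their backs; the gripper's body (76 mm by 85 mm) begins 54 mm behind the grasp point. The pads swing forward as they close: fully open they stand 13 mm farther back than shut.
Start: joints at [-1.167, 0.314, -0.047, 1.21, 0, 1.571], TCP at [0.236, -0.552, 0.231] pointing down, gripper open.
Joint ranges: [-2.67, 2.67], [-0.69, 1.73], [-1.03, 1.25], [-2.08, 2.16], [-1.42, 1.45], [-3.14, 3.14]. Speed limits (rad/s): [2.39, 2.39, 3.01, 3.14, 3.14, 3.14].

### API

Orientations are given as a unit quaternion [x, y, z, w].
In Python, from station import sensors, camera, order gives the robot as it stands.
- The arm moves only by the shell command python3 -m creep 'ROWS' [FORCE]. ROWS is JSON, a list of rows, each a list of 7 numbers: the opening, from -1 (shut) to 1 (fully open), then the shift along the world's x, y, z scaled (see below), then the turn, a rotation vector about the world's x, y, z scaled (see below). A call has 1 to 12 rows; each row shifts and turns the commanded pose from where the row before left it; what a row does not reach is not made up. The controller multiplies each number of a shift by 0.02 m and each number of a turn by 6 degrees. A row lasts 1/10 s, in which the tool goes at most 50 mm and 8.59 degrees, less where a joint would pass 70% of its speed; a pose out of reach is approached as far as the arm can. A call with a number of a shift or a turn outside -1 to 1 is refused whole. A call with a gripper value outside its range is refused whole. The fingers move at their own pace and stop on an object; FORCE is the grip in N (left out, the last holds). Time passes only in rows, so rows that do not move let the fingers close. It gives the time, the measured TCP pose, the force, the opening and the grip force at its end, in the units of the state.
- sensors.observe(): the state, without advancing time (a new reading comes with each control period).
- camera(name): name is "scene" or "side" or "wrist"; returns a dict with "pixels" (400x640x3 uint8, blue, green, red), "fx", "fy", "cx", "cy" (pixels), "rvec" (rotation vector, rad) and "tvec" (3), from world to camera coordinates, as OpenCV has them. Camera axes: x right, y down, z forward; pixel columns grow to the right and rows downward; lengths in m; the calibration is good to about 2 mm. A picture is of the moment at which its call begins. There is no depth.
- order.finish_job(): hands the job in; it is judged then, once.
The state is a dict: "t": time; "joint_positions": joint angles; "qd": joint speeds; "effort": joint torques, N m; "tcp_pos": TCP position; "tcp_rot": TCP orientation; "wrist_force": force on the tool from outside, world axes, zero at the start; "torque": the same for the moment, N m; "opening": opening from 0.0 (shut) to 1.0 (fully open); "grasp_force": force on a finger pad.
Only numpy, scipy, OpenCV 4.12 (cv2) and the standard library are available. Lean on these libraries where they do the work, as an engineer would, in place of code of your own. Each camera call takes 0.05 s, during which the arm holds its last target. There are 200 camera calls.

### The job

The dark award blocks on the paper have wet varnish, so the gripper itself must never touch them: first push the jig's red retaining bar fully back, then take the tongs from their stand and, with the tongs, seat every block flat and fully down in its own pocket of the jig, round end towards the side the bar slid back to. When all are seated, stand the tongs upright in their stand again and pull the bar fully home over the blocks. Leave the other things on the bench where they are.

Things in the scene. Friction and masses are not known exactly. Their poses are not given: they have to be found in the camera images.
- jig: Plywood jig fixed to the bench, plate 130 x 340 mm, 24 mm high, with five pockets side by side. Origin: centre of its underside; x points across the jig away from the robot (the way the bar slides back), y along the row of pockets, z up. Aluminium side rails 40 mm high outside the plate, at y = +-178 mm, from x = -65 to +170 mm.
- pocket0 (a point): Centre of the blue floor of pocket 0 (0 to 4 stand 56 mm apart along the jig's +y), axes as the jig's. The pocket is 73.5 mm long in x, 33.5 mm wide, 12 mm deep (floor 12 mm above the bench, rim 24 mm); its +x end is narrowed by 45 degree corners, its -x end is square: a block enters only with its round end to +x.
- pocket1 (a point): Centre of the blue floor of pocket 1 (0 to 4 stand 56 mm apart along the jig's +y), axes as the jig's. The pocket is 73.5 mm long in x, 33.5 mm wide, 12 mm deep (floor 12 mm above the bench, rim 24 mm); its +x end is narrowed by 45 degree corners, its -x end is square: a block enters only with its round end to +x.
- pocket2 (a point): Centre of the blue floor of pocket 2 (0 to 4 stand 56 mm apart along the jig's +y), axes as the jig's. The pocket is 73.5 mm long in x, 33.5 mm wide, 12 mm deep (floor 12 mm above the bench, rim 24 mm); its +x end is narrowed by 45 degree corners, its -x end is square: a block enters only with its round end to +x.
- pocket3 (a point): Centre of the blue floor of pocket 3 (0 to 4 stand 56 mm apart along the jig's +y), axes as the jig's. The pocket is 73.5 mm long in x, 33.5 mm wide, 12 mm deep (floor 12 mm above the bench, rim 24 mm); its +x end is narrowed by 45 degree corners, its -x end is square: a block enters only with its round end to +x.
- pocket4 (a point): Centre of the blue floor of pocket 4 (0 to 4 stand 56 mm apart along the jig's +y), axes as the jig's. The pocket is 73.5 mm long in x, 33.5 mm wide, 12 mm deep (floor 12 mm above the bench, rim 24 mm); its +x end is narrowed by 45 degree corners, its -x end is square: a block enters only with its round end to +x.
- bar (a joint): Red retaining bar, sliding along the jig's x: 0 m = home, lying across above the pockets; 0.09 m = fully back, clear of them (both are end stops). No spring; sliding takes about 3 N; it stays where left. 24 mm wide in x; underside 48 mm above the bench, 4 mm above the top of a seated block; top at 60 mm.
- bar_grip (a point): Grip point on the bar's upright black handle tab, 84 mm above the bench; moves with the bar. The tab is 16 mm thick along the jig's x, 50 mm wide along y, and stands from 60 to 102 mm above the bench.
- tongs: Spring tongs, two flat upright steel arms (22 mm wide in x, 7 thick), 155 mm tall, 120 g, orange tips down. Origin: centre between the tips' ends, tongs sprung open; z up, y the closing line. 60 mm wide over the outside when open; squeeze the black handles (z 106 to 154, grip at z about 130). The arms stay parallel; gap = outside width - 14 mm. Cross rods at z 94. Carry empty at about 54 mm width.
- tongs_arm (a joint): How far the tongs are squeezed: 0 m = sprung open, 0.03 m = fully closed (outside 30 mm). A spring pushes the arms apart with 6 N when open, 10.5 N when fully closed.
- stand: Green open-topped box for the tongs, fixed to the bench: 48 mm (x) by 88 mm (y) outside, walls 5 mm thick and 70 mm high, inside 38 by 78 mm, inner floor 5 mm above the bench, on a thin steel foot 96 x 116 mm. Origin: centre of its underside. The tongs stand in it with their y along the stand's y, either way round.
- stand_in (a point): Centre of the stand's inner floor, where the tongs' origin belongs.
- block0: Dark wood award block with wet varnish, 70 mm long (x) by 30 mm wide (y) by 32 mm high, about 50 g; the +x end is fully round (radius 15 mm) with a brass disc on top near it, the -x end is square. Origin: centre of its underside; z up. May be absent. Starts standing on the bench on a sheet of paper.
- block1: Dark wood award block with wet varnish, 70 mm long (x) by 30 mm wide (y) by 32 mm high, about 50 g; the +x end is fully round (radius 15 mm) with a brass disc on top near it, the -x end is square. Origin: centre of its underside; z up. May be absent. Starts standing on the bench on a sheet of paper.
- block2: Dark wood award block with wet varnish, 70 mm long (x) by 30 mm wide (y) by 32 mm high, about 50 g; the +x end is fully round (radius 15 mm) with a brass disc on top near it, the -x end is square. Origin: centre of its underside; z up. May be absent. Starts standing on the bench on a sheet of paper.
- block3: Dark wood award block with wet varnish, 70 mm long (x) by 30 mm wide (y) by 32 mm high, about 50 g; the +x end is fully round (radius 15 mm) with a brass disc on top near it, the -x end is square. Origin: centre of its underside; z up. May be absent. Starts standing on the bench on a sheet of paper.
- block4: Dark wood award block with wet varnish, 70 mm long (x) by 30 mm wide (y) by 32 mm high, about 50 g; the +x end is fully round (radius 15 mm) with a brass disc on top near it, the -x end is square. Origin: centre of its underside; z up. May be absent. Starts standing on the bench on a sheet of paper.
- plaque0: Finished upright wooden plaque on a dark foot, 70 x 90 mm foot, 126 mm high. Bystander, to be left alone. Origin: centre of its underside.
- plaque1: Another finished upright plaque, 70 x 90 mm foot, 126 mm high. Bystander, to be left alone. Origin: centre of its underside.
- tin: Varnish tin with blue label, 84 mm across, 100 mm high. Bystander, to be left alone. Origin: centre of its underside.
- glue: Yellow glue bottle, 52 mm across, 130 mm high. Bystander, to be left alone. Origin: centre of its underside.
- brush: Brush lying on the bench, about 200 mm long. Bystander, to be left alone. Origin: about its middle, on the bench.
- hammer: Hammer lying on the bench. Bystander, to be left alone. Origin: about its middle, on the bench.
- sander: Cork sanding block, 70 x 40 x 28 mm. Bystander, to be left alone. Origin: centre of its underside.
Mind the look-alikes: they are no part of the job. What is shaped like the stand but pink is not meant.

How it is judged:
On the way, in this order (a step that is already met when the one before it is completed fails the run):
1. the retaining bar is pushed fully back (beyond 80 mm) (value of joint bar above 0.08 m), for 0.2 s.
2. every block present is seated in a pocket, with the bar still back (((horizontal distance between block0 and pocket0 below 0.004 m and z of block0 in the frame of pocket0 between -0.003 and 0.003 m and angle between block0's own z axis and vertical below 0.05 rad and angle between the x axis of block0 and the x axis of pocket0, either way round below 0.12 rad) or (horizontal distance between block0 and pocket1 below 0.004 m and z of block0 in the frame of pocket1 between -0.003 and 0.003 m and angle between block0's own z axis and vertical below 0.05 rad and angle between the x axis of block0 and the x axis of pocket1, either way round below 0.12 rad) or (horizontal distance between block0 and pocket2 below 0.004 m and z of block0 in the frame of pocket2 between -0.003 and 0.003 m and angle between block0's own z axis and vertical below 0.05 rad and angle between the x axis of block0 and the x axis of pocket2, either way round below 0.12 rad) or (horizontal distance between block0 and pocket3 below 0.004 m and z of block0 in the frame of pocket3 between -0.003 and 0.003 m and angle between block0's own z axis and vertical below 0.05 rad and angle between the x axis of block0 and the x axis of pocket3, either way round below 0.12 rad) or (horizontal distance between block0 and pocket4 below 0.004 m and z of block0 in the frame of pocket4 between -0.003 and 0.003 m and angle between block0's own z axis and vertical below 0.05 rad and angle between the x axis of block0 and the x axis of pocket4, either way round below 0.12 rad)) and ((horizontal distance between block1 and pocket0 below 0.004 m and z of block1 in the frame of pocket0 between -0.003 and 0.003 m and angle between block1's own z axis and vertical below 0.05 rad and angle between the x axis of block1 and the x axis of pocket0, either way round below 0.12 rad) or (horizontal distance between block1 and pocket1 below 0.004 m and z of block1 in the frame of pocket1 between -0.003 and 0.003 m and angle between block1's own z axis and vertical below 0.05 rad and angle between the x axis of block1 and the x axis of pocket1, either way round below 0.12 rad) or (horizontal distance between block1 and pocket2 below 0.004 m and z of block1 in the frame of pocket2 between -0.003 and 0.003 m and angle between block1's own z axis and vertical below 0.05 rad and angle between the x axis of block1 and the x axis of pocket2, either way round below 0.12 rad) or (horizontal distance between block1 and pocket3 below 0.004 m and z of block1 in the frame of pocket3 between -0.003 and 0.003 m and angle between block1's own z axis and vertical below 0.05 rad and angle between the x axis of block1 and the x axis of pocket3, either way round below 0.12 rad) or (horizontal distance between block1 and pocket4 below 0.004 m and z of block1 in the frame of pocket4 between -0.003 and 0.003 m and angle between block1's own z axis and vertical below 0.05 rad and angle between the x axis of block1 and the x axis of pocket4, either way round below 0.12 rad)) and ((horizontal distance between block2 and pocket0 below 0.004 m and z of block2 in the frame of pocket0 between -0.003 and 0.003 m and angle between block2's own z axis and vertical below 0.05 rad and angle between the x axis of block2 and the x axis of pocket0, either way round below 0.12 rad) or (horizontal distance between block2 and pocket1 below 0.004 m and z of block2 in the frame of pocket1 between -0.003 and 0.003 m and angle between block2's own z axis and vertical below 0.05 rad and angle between the x axis of block2 and the x axis of pocket1, either way round below 0.12 rad) or (horizontal distance between block2 and pocket2 below 0.004 m and z of block2 in the frame of pocket2 between -0.003 and 0.003 m and angle between block2's own z axis and vertical below 0.05 rad and angle between the x axis of block2 and the x axis of pocket2, either way round below 0.12 rad) or (horizontal distance between block2 and pocket3 below 0.004 m and z of block2 in the frame of pocket3 between -0.003 and 0.003 m and angle between block2's own z axis and vertical below 0.05 rad and angle between the x axis of block2 and the x axis of pocket3, either way round below 0.12 rad) or (horizontal distance between block2 and pocket4 below 0.004 m and z of block2 in the frame of pocket4 between -0.003 and 0.003 m and angle between block2's own z axis and vertical below 0.05 rad and angle between the x axis of block2 and the x axis of pocket4, either way round below 0.12 rad)) and ((horizontal distance between block3 and pocket0 below 0.004 m and z of block3 in the frame of pocket0 between -0.003 and 0.003 m and angle between block3's own z axis and vertical below 0.05 rad and angle between the x axis of block3 and the x axis of pocket0, either way round below 0.12 rad) or (horizontal distance between block3 and pocket1 below 0.004 m and z of block3 in the frame of pocket1 between -0.003 and 0.003 m and angle between block3's own z axis and vertical below 0.05 rad and angle between the x axis of block3 and the x axis of pocket1, either way round below 0.12 rad) or (horizontal distance between block3 and pocket2 below 0.004 m and z of block3 in the frame of pocket2 between -0.003 and 0.003 m and angle between block3's own z axis and vertical below 0.05 rad and angle between the x axis of block3 and the x axis of pocket2, either way round below 0.12 rad) or (horizontal distance between block3 and pocket3 below 0.004 m and z of block3 in the frame of pocket3 between -0.003 and 0.003 m and angle between block3's own z axis and vertical below 0.05 rad and angle between the x axis of block3 and the x axis of pocket3, either way round below 0.12 rad) or (horizontal distance between block3 and pocket4 below 0.004 m and z of block3 in the frame of pocket4 between -0.003 and 0.003 m and angle between block3's own z axis and vertical below 0.05 rad and angle between the x axis of block3 and the x axis of pocket4, either way round below 0.12 rad)) and ((horizontal distance between block4 and pocket0 below 0.004 m and z of block4 in the frame of pocket0 between -0.003 and 0.003 m and angle between block4's own z axis and vertical below 0.05 rad and angle between the x axis of block4 and the x axis of pocket0, either way round below 0.12 rad) or (horizontal distance between block4 and pocket1 below 0.004 m and z of block4 in the frame of pocket1 between -0.003 and 0.003 m and angle between block4's own z axis and vertical below 0.05 rad and angle between the x axis of block4 and the x axis of pocket1, either way round below 0.12 rad) or (horizontal distance between block4 and pocket2 below 0.004 m and z of block4 in the frame of pocket2 between -0.003 and 0.003 m and angle between block4's own z axis and vertical below 0.05 rad and angle between the x axis of block4 and the x axis of pocket2, either way round below 0.12 rad) or (horizontal distance between block4 and pocket3 below 0.004 m and z of block4 in the frame of pocket3 between -0.003 and 0.003 m and angle between block4's own z axis and vertical below 0.05 rad and angle between the x axis of block4 and the x axis of pocket3, either way round below 0.12 rad) or (horizontal distance between block4 and pocket4 below 0.004 m and z of block4 in the frame of pocket4 between -0.003 and 0.003 m and angle between block4's own z axis and vertical below 0.05 rad and angle between the x axis of block4 and the x axis of pocket4, either way round below 0.12 rad)) and value of joint bar above 0.07 m), for 0.2 s.
At the end, for the whole second after the job is handed in: Each block present is in a pocket: centre within 4 mm of the pocket's, underside within 3 mm of its floor, tilt under 0.05 rad, square within 0.12 rad. Tongs upright (0.2 rad) on their stand's floor, within 14 mm of its centre. Bar within 6 mm of home. All at rest (((horizontal distance between block0 and pocket0 below 0.004 m and z of block0 in the frame of pocket0 between -0.003 and 0.003 m and angle between block0's own z axis and vertical below 0.05 rad and angle between the x axis of block0 and the x axis of pocket0, either way round below 0.12 rad) or (horizontal distance between block0 and pocket1 below 0.004 m and z of block0 in the frame of pocket1 between -0.003 and 0.003 m and angle between block0's own z axis and vertical below 0.05 rad and angle between the x axis of block0 and the x axis of pocket1, either way round below 0.12 rad) or (horizontal distance between block0 and pocket2 below 0.004 m and z of block0 in the frame of pocket2 between -0.003 and 0.003 m and angle between block0's own z axis and vertical below 0.05 rad and angle between the x axis of block0 and the x axis of pocket2, either way round below 0.12 rad) or (horizontal distance between block0 and pocket3 below 0.004 m and z of block0 in the frame of pocket3 between -0.003 and 0.003 m and angle between block0's own z axis and vertical below 0.05 rad and angle between the x axis of block0 and the x axis of pocket3, either way round below 0.12 rad) or (horizontal distance between block0 and pocket4 below 0.004 m and z of block0 in the frame of pocket4 between -0.003 and 0.003 m and angle between block0's own z axis and vertical below 0.05 rad and angle between the x axis of block0 and the x axis of pocket4, either way round below 0.12 rad)) and ((horizontal distance between block1 and pocket0 below 0.004 m and z of block1 in the frame of pocket0 between -0.003 and 0.003 m and angle between block1's own z axis and vertical below 0.05 rad and angle between the x axis of block1 and the x axis of pocket0, either way round below 0.12 rad) or (horizontal distance between block1 and pocket1 below 0.004 m and z of block1 in the frame of pocket1 between -0.003 and 0.003 m and angle between block1's own z axis and vertical below 0.05 rad and angle between the x axis of block1 and the x axis of pocket1, either way round below 0.12 rad) or (horizontal distance between block1 and pocket2 below 0.004 m and z of block1 in the frame of pocket2 between -0.003 and 0.003 m and angle between block1's own z axis and vertical below 0.05 rad and angle between the x axis of block1 and the x axis of pocket2, either way round below 0.12 rad) or (horizontal distance between block1 and pocket3 below 0.004 m and z of block1 in the frame of pocket3 between -0.003 and 0.003 m and angle between block1's own z axis and vertical below 0.05 rad and angle between the x axis of block1 and the x axis of pocket3, either way round below 0.12 rad) or (horizontal distance between block1 and pocket4 below 0.004 m and z of block1 in the frame of pocket4 between -0.003 and 0.003 m and angle between block1's own z axis and vertical below 0.05 rad and angle between the x axis of block1 and the x axis of pocket4, either way round below 0.12 rad)) and ((horizontal distance between block2 and pocket0 below 0.004 m and z of block2 in the frame of pocket0 between -0.003 and 0.003 m and angle between block2's own z axis and vertical below 0.05 rad and angle between the x axis of block2 and the x axis of pocket0, either way round below 0.12 rad) or (horizontal distance between block2 and pocket1 below 0.004 m and z of block2 in the frame of pocket1 between -0.003 and 0.003 m and angle between block2's own z axis and vertical below 0.05 rad and angle between the x axis of block2 and the x axis of pocket1, either way round below 0.12 rad) or (horizontal distance between block2 and pocket2 below 0.004 m and z of block2 in the frame of pocket2 between -0.003 and 0.003 m and angle between block2's own z axis and vertical below 0.05 rad and angle between the x axis of block2 and the x axis of pocket2, either way round below 0.12 rad) or (horizontal distance between block2 and pocket3 below 0.004 m and z of block2 in the frame of pocket3 between -0.003 and 0.003 m and angle between block2's own z axis and vertical below 0.05 rad and angle between the x axis of block2 and the x axis of pocket3, either way round below 0.12 rad) or (horizontal distance between block2 and pocket4 below 0.004 m and z of block2 in the frame of pocket4 between -0.003 and 0.003 m and angle between block2's own z axis and vertical below 0.05 rad and angle between the x axis of block2 and the x axis of pocket4, either way round below 0.12 rad)) and ((horizontal distance between block3 and pocket0 below 0.004 m and z of block3 in the frame of pocket0 between -0.003 and 0.003 m and angle between block3's own z axis and vertical below 0.05 rad and angle between the x axis of block3 and the x axis of pocket0, either way round below 0.12 rad) or (horizontal distance between block3 and pocket1 below 0.004 m and z of block3 in the frame of pocket1 between -0.003 and 0.003 m and angle between block3's own z axis and vertical below 0.05 rad and angle between the x axis of block3 and the x axis of pocket1, either way round below 0.12 rad) or (horizontal distance between block3 and pocket2 below 0.004 m and z of block3 in the frame of pocket2 between -0.003 and 0.003 m and angle between block3's own z axis and vertical below 0.05 rad and angle between the x axis of block3 and the x axis of pocket2, either way round below 0.12 rad) or (horizontal distance between block3 and pocket3 below 0.004 m and z of block3 in the frame of pocket3 between -0.003 and 0.003 m and angle between block3's own z axis and vertical below 0.05 rad and angle between the x axis of block3 and the x axis of pocket3, either way round below 0.12 rad) or (horizontal distance between block3 and pocket4 below 0.004 m and z of block3 in the frame of pocket4 between -0.003 and 0.003 m and angle between block3's own z axis and vertical below 0.05 rad and angle between the x axis of block3 and the x axis of pocket4, either way round below 0.12 rad)) and ((horizontal distance between block4 and pocket0 below 0.004 m and z of block4 in the frame of pocket0 between -0.003 and 0.003 m and angle between block4's own z axis and vertical below 0.05 rad and angle between the x axis of block4 and the x axis of pocket0, either way round below 0.12 rad) or (horizontal distance between block4 and pocket1 below 0.004 m and z of block4 in the frame of pocket1 between -0.003 and 0.003 m and angle between block4's own z axis and vertical below 0.05 rad and angle between the x axis of block4 and the x axis of pocket1, either way round below 0.12 rad) or (horizontal distance between block4 and pocket2 below 0.004 m and z of block4 in the frame of pocket2 between -0.003 and 0.003 m and angle between block4's own z axis and vertical below 0.05 rad and angle between the x axis of block4 and the x axis of pocket2, either way round below 0.12 rad) or (horizontal distance between block4 and pocket3 below 0.004 m and z of block4 in the frame of pocket3 between -0.003 and 0.003 m and angle between block4's own z axis and vertical below 0.05 rad and angle between the x axis of block4 and the x axis of pocket3, either way round below 0.12 rad) or (horizontal distance between block4 and pocket4 below 0.004 m and z of block4 in the frame of pocket4 between -0.003 and 0.003 m and angle between block4's own z axis and vertical below 0.05 rad and angle between the x axis of block4 and the x axis of pocket4, either way round below 0.12 rad)) and horizontal distance between tongs and stand_in below 0.014 m and z of tongs in the frame of stand_in below 0.006 m and angle between tongs's own z axis and vertical below 0.2 rad and linear speed of each of tongs, block0, block1, block2, block3, block4 below 0.02 m/s and value of joint bar below 0.006 m); the robot touches nothing.
It fails at once if the gripper or arm touches a wet block (contact force between any of the fingers, the arm and block0 above 0.5 N or contact force between any of the fingers, the arm and block1 above 0.5 N or contact force between any of the fingers, the arm and block2 above 0.5 N or contact force between any of the fingers, the arm and block3 above 0.5 N or contact force between any of the fingers, the arm and block4 above 0.5 N).
It fails at once if a bystander is pushed more than 30 mm from its place (distance of any of plaque0, plaque1, tin, glue, brush, hammer, sander from where it was at the start of the episode above 0.03 m).
Of block0, block1, block2, block3, block4 only 3 to 5 are there at a start; the rules pass over those that are not, and their reading is None.
At some moment in a run one of block0, block1, block2, block3, block4 may be knocked a few centimetres aside while the robot is not near it.
It also fails if it takes over 210 s, if anything falls off the work surface, if the arm or the gripper's body presses on something with over 40 N, if the wrist force passes 120 N, or if a joint passes its speed limit or range.

## Working session

There is one attempt and no reset: what is moved stays moved. The work goes in short steps, Python scripts to look and compute and a shell command to move; the robot and the scene stay as the last step left them, time stands still between calls to the robot, and variables do not carry over. Pictures are saved under pics/ and viewed, at most 14 in all, crops included, and the job is handed in when it is done.

```bash
ls; mkdir -p pics
cat > h.py <<'E'
import cv2, numpy as np
from station import sensors, camera, order
def snap(name, fn=None):
    c=camera(name); c['pixels']=np.ascontiguousarray(c['pixels'])
    if fn: cv2.imwrite('pics/'+fn,c['pixels'])
    R=cv2.Rodrigues(np.array(c['rvec'],float))[0]; t=np.array(c['tvec'],float).ravel()
    c['R']=R;c['t']=t;c['o']=-R.T@t
    return c
def ray(c,u,v,z):
    d=c['R'].T@np.array([(u-c['cx'])/c['fx'],(v-c['cy'])/c['fy'],1.])
    s=(z-c['o'][2])/d[2]; return c['o']+s*d
def proj(c,p):
    q=c['R']@np.asarray(p,float)+c['t']; return np.array([c['fx']*q[0]/q[2]+c['cx'],c['fy']*q[1]/q[2]+c['cy']])
E
python3 - <<'E'
from h import *
for n in ('scene','side'):
    c=snap(n,n+'0.png'); print(n,c['fx'],c['o'])
s=sensors.observe(); print({k:np.round(v,3) for k,v in s.items()})
E
```

```text
pics
scene 396.6775892705606 [ 0.92586851 -0.55105778  1.09052519]
side 373.7903548490157 [0.24522609 0.73560863 0.93901012]
{'t': np.float64(0.1), 'joint_positions': array([-1.167,  0.314, -0.048,  1.21 , -0.   ,  1.571]), 'qd': array([-0.001, -0.   ,  0.002, -0.003,  0.001, -0.001]), 'effort': array([ 0.0000e+00, -5.4077e+01,  3.4054e+01,  1.1000e-02, -0.0000e+00,
       -0.0000e+00]), 'tcp_pos': array([ 0.236, -0.551,  0.231]), 'tcp_rot': array([ 0.98 ,  0.201, -0.   , -0.001]), 'wrist_force': array([0.05 , 0.201, 0.624]), 'torque': array([-0.006, -0.027, -0.007]), 'grasp_force': np.float64(0.0), 'opening': np.float64(1.001)}
```

View pics/scene0.png

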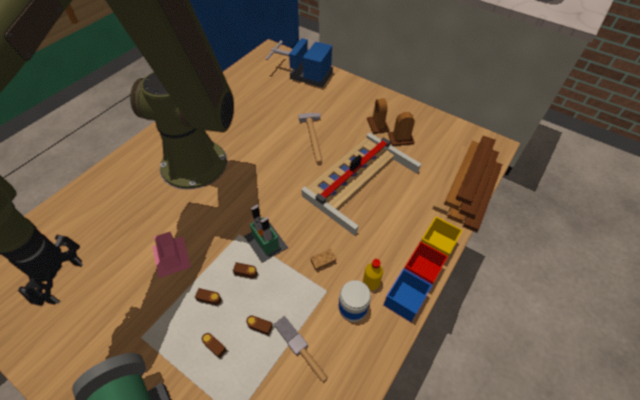

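View pics/side0.png

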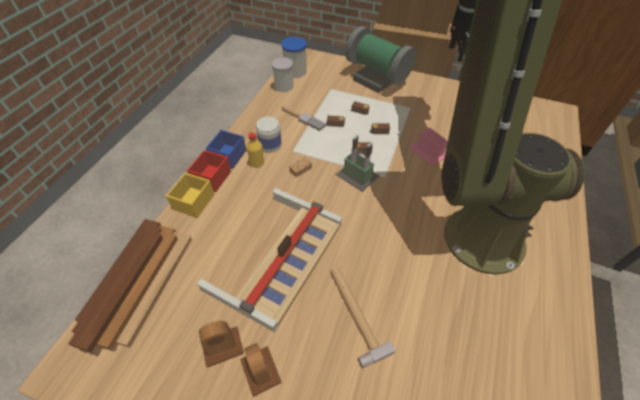

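The scene view shows four blocks at about (245,270), (208,296), (260,324) and (214,345). The stand with the tongs is at (264,235), the pink decoy at (170,255), and the jig with its red bar around (355,170). In the side view, the jig is around (280,250) and the stand at (358,168).

Run:
```python
from h import *
cs={n:snap(n) for n in('scene','side')}
def blobs(c,m,zs,label,amin=8):
    n,l,st,ce=cv2.connectedComponentsWithStats(m.astype(np.uint8))
    for i in range(1,n):
        if st[i,4]>=amin:
            r=cv2.minAreaRect(np.argwhere(l==i)[:,::-1].astype(np.float32))
            print(label,st[i,4],ce[i].round(1),'box',st[i,:4],[ray(c,*ce[i],z)[:2].round(3).tolist() for z in zs])
for n,c in cs.items():
    hsv=cv2.cvtColor(c['pixels'],cv2.COLOR_BGR2HSV); H,S,V=[hsv[...,i].astype(int) for i in range(3)]
    print(n)
    blobs(c,((H<5)|(H>174))&(S>190)&(V>90),[.06],'red',20)
    blobs(c,(H>105)&(H<125)&(S>90)&(V>50),[.012],'blue',25)
    blobs(c,(H>60)&(H<85)&(S>80)&(V>25),[.07],'green',40)
    blobs(c,(H>18)&(H<28)&(S>170)&(V>110),[.032],'brass',4)
    blobs(c,(H<18)&(S>100)&(V<95),[.02],'dark',60)
    c0=(190,170,170,190) if n=='scene' else (180,70,270,260)
    if n=='scene':
        cv2.imwrite('pics/sA.png',cv2.resize(c['pixels'][220:370,140:340],None,fx=4,fy=4,interpolation=cv2.INTER_CUBIC))
        cv2.imwrite('pics/sB.png',cv2.resize(c['pixels'][120:240,290:430],None,fx=5,fy=5,interpolation=cv2.INTER_CUBIC))
    else:
        cv2.imwrite('pics/dB.png',cv2.resize(c['pixels'][180:330,190:350],None,fx=4,fy=4,interpolation=cv2.INTER_CUBIC))
```

```text
scene
red 177 [372.6 152.3] box [361 141  26  24] [[0.537, 0.371]]
red 223 [336.8 183.3] box [321 170  32  27] [[0.51, 0.179]]
red 654 [425.1 265.4] box [405 243  42  40] [[0.885, 0.069]]
red 44 [375.8 262.9] box [373 259   7   9] [[0.764, -0.006]]
blue 5066 [259.5  31.7] box [190   0 142  82] [[-0.351, 0.806]]
blue 1375 [407.3 294.5] box [385 269  47  52] [[0.881, -0.017]]
blue 149 [351.7 313.8] box [340 304  27  16] [[0.779, -0.157]]
green 5898 [63.5 64.7] box [  0  13 136 112] [[-0.8, 0.05]]
green 317 [266. 241.] box [251 223  28  31] [[0.461, -0.135]]
green 1068 [122.  389.5] box [ 87 375  64  25] [[0.439, -0.643]]
brass 602 [441.2 237.5] box [422 216  41  38] [[0.883, 0.203]]
brass 184 [372.6 272.2] box [364 263  19  17] [[0.767, -0.023]]
brass 28 [251.4 269.2] box [249 267   6   6] [[0.469, -0.218]]
brass 4 [363.  279.5] box [363 278   1   4] [[0.755, -0.059]]
brass 29 [214.3 296.2] box [211 294   7   6] [[0.438, -0.342]]
brass 37 [250.8 320. ] box [248 317   7   7] [[0.567, -0.335]]
brass 41 [206.3 337.8] box [203 335   8   7] [[0.501, -0.439]]
dark 1517 [73.6 19.1] box [33  0
[... 2424 characters left out ...]
0.591]]
side
blue 293 [293.5  43.5] box [281  37  26  14] [[0.958, -0.79]]
blue 339 [222.7 145.2] box [207 131  35  25] [[0.916, -0.06]]
green 67 [381.7  43.6] box [371  38  21  12] [[0.548, -0.84]]
dark 2124 [418.5  13.6] box [375   0  84  34] [[0.465, -1.295]]
dark 10681 [593.4  61.2] box [534   0 106 155] [[-0.366, -1.14]]
dark 1648 [425.8  51.6] box [373  30  85  47] [[0.358, -0.938]]
dark 340 [633.9 131.3] box [626 112  14  36] [[-0.474, -0.674]]
dark 556 [122.2 297.2] box [ 84 236  78 116] [[0.863, 0.537]]
dark 84 [284.5 247.8] box [278 237  13  19] [[0.533, 0.252]]
dark 110 [215.4 340.5] box [207 336  18  10] [[0.582, 0.548]]
dark 65 [250.3 373. ] box [245 359  13  25] [[0.47, 0.583]]
```

View pics/sA.png

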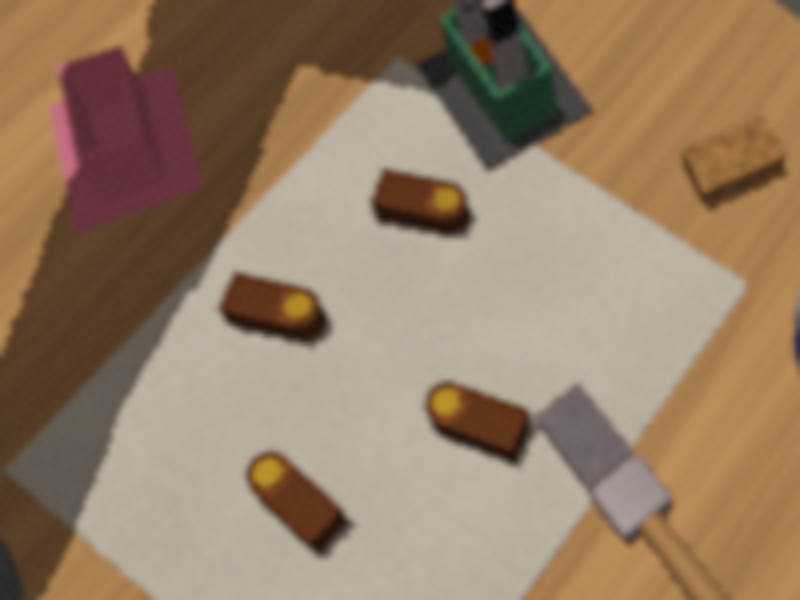

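View pics/sB.png

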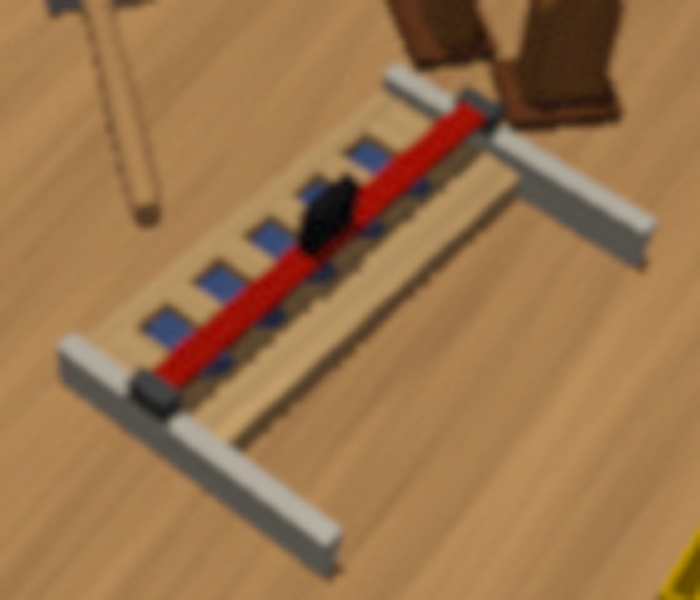

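View pics/dB.png

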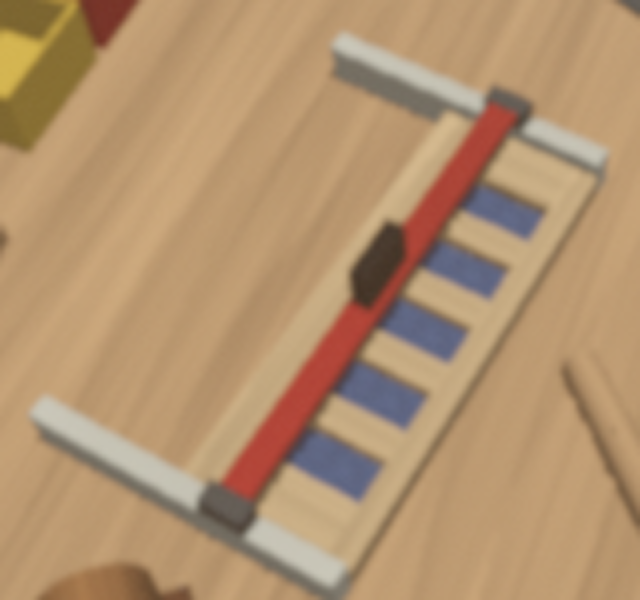

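Crop sA shows the brass (round) ends: the two upper blocks point right, the two lower blocks point up-left. Crops sB and dB show the rail tops with their end points: (72,345)-(335,533) and (398,72)-(650,224) in sB, (40,408)-(340,578) and (342,42)-(602,160) in dB.

Run:
```python
from h import *
c=snap('scene'); d=snap('side')
S=lambda x,y:(290-.4+x/5,120-.4+y/5); D=lambda x,y:(190-.4+x/4,180-.4+y/4)
A=lambda x,y:(140-.4+x/4,220-.4+y/4)
P=lambda q:q.round(4).tolist()
for n,p in dict(nA=(72,345),nB=(335,535),fA=(398,72),fB=(650,224)).items(): print('S',n,P(ray(c,*S(*p),.04)[:2]))
for n,p in dict(fB=(40,408),fA=(340,575),nB=(342,42),nA=(602,158)).items(): print('D',n,P(ray(d,*D(*p),.04)[:2]))
# bar ends near/far, tab top
for n,p in dict(tabtop=(345,183)).items(): print(n,P(ray(c,*S(*p),.102)[:2]))
print('tabtopD',P(ray(d,*D(392,232),.102)[:2]))
print('blueS',[P(ray(c,*S(*p),.012)[:2]) for p in((170,327),(222,282),(272,240))])
# stand top rim corners sA
print('stand rim',[P(ray(c,*A(*p),.07)[:2]) for p in((442,18),(505,115),(553,68))])
print('foot',[P(ray(c,*A(*p),.0)[:2]) for p in((490,168),(592,110))])
print('blocks')
for b,(disc,far) in dict(a=((446,199),(382,185)),b=((298,306),(232,290)),c=((445,402),(522,430)),d=((268,472),(333,525))).items():
    q=ray(c,*A(*disc),.032); r=ray(c,*A(*far),.032); v=(q-r)[:2]; print(b,P(q[:2]),P(r[:2]),np.linalg.norm(v).round(3),np.degrees(np.arctan2(v[1],v[0])).round(1))
```

```text
S nA [0.4233, 0.1101]
S nB [0.6479, 0.0813]
S fA [0.4714, 0.4641]
S fB [0.6953, 0.4336]
D fB [0.6913, 0.4351]
D fA [0.4621, 0.4653]
D nB [0.6409, 0.0826]
D nA [0.4147, 0.1146]
tabtop [0.5227, 0.2905]
tabtopD [0.513, 0.2641]
blueS [[0.4565, 0.1798], [0.4638, 0.2349], [0.4717, 0.2888]]
stand rim [[0.3833, -0.1158], [0.4766, -0.1543], [0.4806, -0.1024]]
foot [[0.4657, -0.1698], [0.499, -0.0845]]
blocks
a [0.4689, -0.2191] [0.4227, -0.2374] 0.05 21.6
b [0.4376, -0.342] [0.391, -0.3598] 0.05 21.0
c [0.5669, -0.3355] [0.6217, -0.3207] 0.057 -164.8
d [0.5018, -0.4379] [0.5601, -0.4386] 0.058 179.3
```

The side and scene estimates agree that the jig yaw is about -7.6° and its centre is near (0.506, 0.280). Next I move and refine with the wrist camera on the way.

```bash
python3 -m creep '[[1,1,1,0.5,0,0,0],[1,1,1,0.5,0,0,0],[1,1,1,0.5,0,0,0],[1,1,1,0.5,0,0,0],[1,1,1,0.5,0,0,0],[1,1,1,0.5,0,0,0],[1,1,1,0.5,0,0,0],[1,1,1,0.5,0,0,0],[1,1,0.5,0,0,0,0],[1,0.5,0,0,0,0,0],[1,0,0,0,0,0,0]]'
python3 - <<'E'
from h import *
c=snap('wrist','w1.png'); print(c['fx'],c['o'],c['R'].round(3).tolist()); s=sensors.observe(); print(s['tcp_pos'],s['tcp_rot'],s['t'])
E
```

```text
t: 1.4
tcp_pos: [0.4266, -0.3818, 0.3108]
tcp_rot: [0.98, 0.201, -0.0, -0.0]
wrist_force: [-0.7, 0.2, -0.4]
opening: 0.997
grasp_force: 0.0
321.4738963105896 [ 0.49901055 -0.34959607  0.45307398] [[0.393, -0.919, 0.0], [-0.874, -0.374, 0.31], [-0.285, -0.122, -0.951]]
[ 0.42561001 -0.38199669  0.31071248] [ 9.79639462e-01  2.00764063e-01 -5.10446377e-04 -2.33900512e-04] 1.45
```

View pics/w1.png

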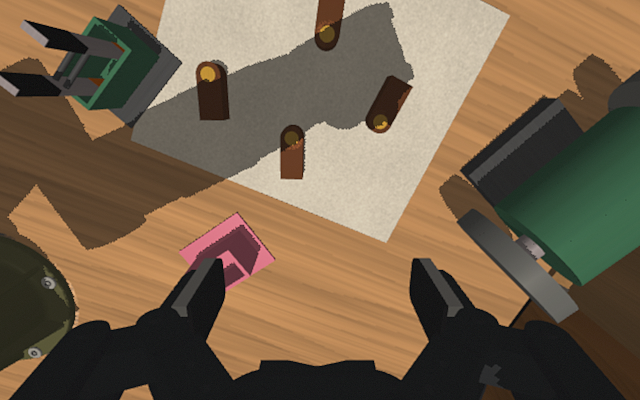

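The wrist view shows all four blocks: (211,90), (291,152), (388,105) and (328,15). The stand with the tongs is at the upper left, (110,60), and the pink decoy is at (228,250). Now over to the jig.

```bash
python3 -m creep '[[1,0.3,1,0,0,0,-0.5],[1,0.3,1,0,0,0,-0.5],[1,0.3,1,0,0,0,-0.5],[1,0.3,1,0,0,0,-0.5],[1,0.3,1,0,0,0,-0.5],[1,0.3,1,0,0,0,-0.5],[1,0.3,1,0,0,0,-0.5],[1,0.3,1,0,0,0,-0.5],[1,0.3,1,0,0,0,-0.5],[1,0.3,1,0,0,0,-0.5],[1,0.3,1,0,0,0,-0.2],[1,0.3,1,0,0,0,0]]' >/dev/null
python3 -m creep '[[1,0,1,0,0,0,0],[1,0,1,0,0,0,0],[1,0,1,0,0,0,0],[1,0,1,0,0,0,0],[1,0,1,0,0,0,0],[1,0,1,0,0,0,0],[1,0,1,0,0,0,0],[1,0,1,0,0,0,0],[1,0,1,0,0,0,0],[1,0,1,0,0,0,0],[1,0,1,0,0,0,0],[1,0,1,0,0,0,0]]' >/dev/null
python3 -m creep '[[-1,0,1,0,0,0,0],[-1,0,1,0,0,0,0],[-1,0,1,0,0,0,0],[-1,0,1,0,0,0,0],[-1,0,1,0,0,0,0],[-1,0,1,0,0,0,0],[-1,0,1,0,0,0,0],[-1,0,1,0,0,0,0],[-1,0,1,0,0,0,0],[-1,0,0,0,0,0,0],[-1,0,0,0,0,0,0]]'
python3 - <<'E'
from h import *
c=snap('wrist','w2.png'); print(c['o'])
E
```

```text
t: 4.95
tcp_pos: [0.4953, 0.103, 0.3114]
tcp_rot: [0.996, 0.052, -0.005, -0.077]
wrist_force: [-0.4, -0.4, 0.3]
opening: -0.002
grasp_force: 0.0
[0.57609126 0.09051365 0.45192833]
```

View pics/w2.png

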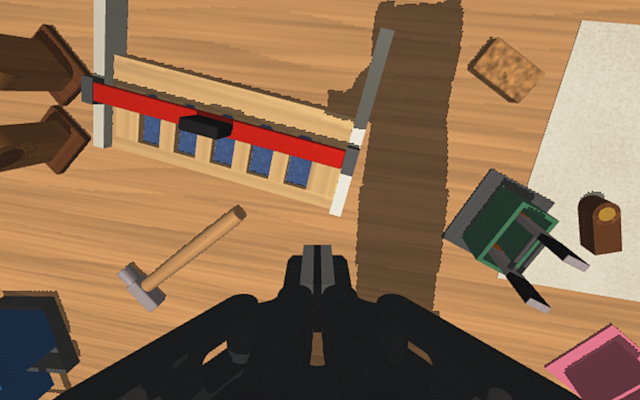

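Run:
```python
from h import *
from scipy.spatial.transform import Rotation as R
s=sensors.observe(); print(np.round(s['joint_positions'],3)); M=R.from_quat(s['tcp_rot']).as_matrix(); print(M.round(3)); print(R.from_matrix(M@R.from_euler('x',180,degrees=True).as_matrix().T).as_rotvec(degrees=True))
```

```text
[ 0.104  0.111 -0.128  1.333  0.154  3.141]
[[ 0.994  0.103 -0.017]
 [ 0.105 -0.983  0.153]
 [-0.001 -0.154 -0.988]]
[8.82106181 0.5253608  5.99997252]
```

Joint 6 hit its limit, so I'll use the half-turned yaw (about 172°) instead and undo the tilt.

```bash
python3 -m creep '[[-1,0,0,0,-0.49,0,0],[-1,0,0,0,-0.49,0,0],[-1,0,0,0,-0.49,0,0],[-1,0,1,0,0,0,1],[-1,0,1,0,0,0,1],[-1,0,1,0,0,0,1],[-1,0,1,0,0,0,1],[-1,0,1,0,0,0,1],[-1,0,1,0,0,0,1],[-1,0,1,0,0,0,1],[-1,0,1,0,0,0,1],[-1,0,1,0,0,0,1]]' >/dev/null
python3 -m creep '[[-1,0,0,0,0,0,1],[-1,0,0,0,0,0,1],[-1,0,0,0,0,0,1],[-1,0,0,0,0,0,1],[-1,0,0,0,0,0,1],[-1,0,0,0,0,0,1],[-1,0,0,0,0,0,1],[-1,0,0,0,0,0,1],[-1,0,0,0,0,0,1],[-1,0,0,0,0,0,1],[-1,0,0,0,0,0,1],[-1,0,0,0,0,0,1]]' >/dev/null
python3 -m creep '[[-1,0,0,0,0,0,1],[-1,0,0,0,0,0,1],[-1,0,0,0,0,0,1],[-1,0,0,0,0,0,1],[-1,0,0,0,0,0,1],[-1,0,0,0,0,0,1],[-1,0,0,0,0,0,0.6],[-1,0,0,0,0,0,0]]' >/dev/null
cat >> h.py <<'E'
from scipy.spatial.transform import Rotation as Rot
def st():
    s=sensors.observe(); M=Rot.from_quat(s['tcp_rot']).as_matrix()
    print('t',s['t'],'tcp',np.round(s['tcp_pos'],4),'yaw',np.degrees(np.arctan2(M[1,0],M[0,0])).round(2),'z',M[:,2].round(3),'q',np.round(s['joint_positions'],2),'F',np.round(s['wrist_force'],1),'op',round(float(s['opening']),3),'g',round(float(s['grasp_force']),1))
    return s
E
python3 - <<'E'
from h import *
st()
c=snap('wrist','w3.png'); print(c['o'])
E
```

```text
t 8.2 tcp [0.4985 0.2574 0.3116] yaw 173.58 z [ 0.016 -0.026 -1.   ] q [ 0.49  0.22  0.01  1.36 -0.03  0.61] F [ 0.5 -0.3  0.5] op -0.003 g 0.0
[0.4171838  0.27091497 0.45232982]
```

View pics/w3.png

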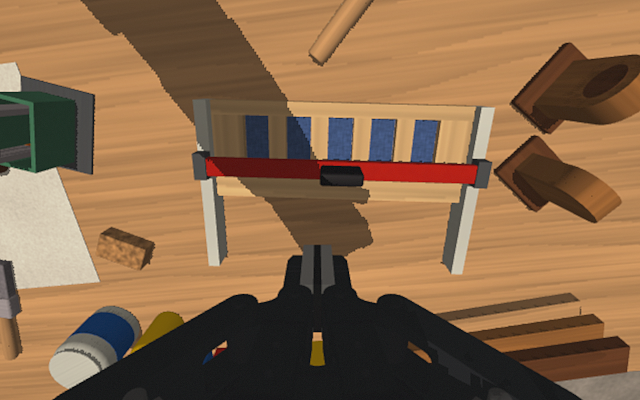

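The wrist view shows the whole jig. The blue pockets are centred from (257,140) to (424,140), the red bar runs from (205,167) to (478,175) and the black tab is at (341,176).

Run:
```python
from h import *
c=snap('wrist')
P=lambda q:q.round(4).tolist()
hsv=cv2.cvtColor(c['pixels'],cv2.COLOR_BGR2HSV).astype(int); H,S,V=[hsv[...,i] for i in range(3)]
m=((V<45)); m[:,:310]=0;m[:,372:]=0;m[:155]=0;m[195:]=0
n,l,stt,ce=cv2.connectedComponentsWithStats(m.astype(np.uint8)); i=1+np.argmax(stt[1:,4]); print(stt[i],ce[i])
r=cv2.boxPoints(cv2.minAreaRect(np.argwhere(l==i)[:,::-1].astype(np.float32))); print(r.round(1).tolist())
for p in r: print(p.round(1).tolist(),P(ray(c,*p,.102)[:2]),P(ray(c,*p,.06)[:2]))
red=((H<6)|(H>172))&(S>170); red[:100]=0;red[230:]=0;red[:,:180]=0; red[:,500:]=0
for u in (230,260,300,400,430,460):
    vs=np.where(red[:,u])[0]; print('bar u',u,P(ray(c,u,vs.min()-.5,.06)[:2]),P(ray(c,u,vs.max()+.5,.06)[:2]))
```

```text
[320 166  43  20 681] [340.53744493 175.54478708]
[[320.0, 166.0], [362.0, 166.0], [362.0, 185.0], [320.0, 185.0]]
[320.0, 166.0] [0.4992, 0.2563] [0.5091, 0.2546]
[362.0, 166.0] [0.5043, 0.3027] [0.5148, 0.3065]
[362.0, 185.0] [0.5263, 0.3012] [0.5394, 0.3048]
[320.0, 185.0] [0.5212, 0.2539] [0.5337, 0.2518]
bar u 230 [0.4861, 0.1443] [0.5089, 0.1396]
bar u 260 [0.4915, 0.1814] [0.5143, 0.1774]
bar u 300 [0.4982, 0.2308] [0.5224, 0.2276]
bar u 400 [0.5142, 0.3534] [0.5386, 0.3526]
bar u 430 [0.5194, 0.3899] [0.5439, 0.3899]
bar u 460 [0.5247, 0.4263] [0.5493, 0.427]
```

```bash
python3 -m creep '[[-1,-0.75,0.37,0,0.25,0.15,-0.18],[-1,-0.75,0.37,0,0,0,0],[-1,-0.75,0.37,-1,0,0,0],[-1,0,0,-1,0,0,0],[-1,0,0,-1,0,0,0],[-1,0,0,-1,0,0,0],[-1,0,0,-1,0,0,0],[-1,0,0,-1,0,0,0],[-1,0,0,-1,0,0,0],[-1,0,0,0,0,0,0]]' >/dev/null;python3 -m creep '[[-1,0,0,-1,0,0,0],[-1,0,0,-1,0,0,0],[-1,0,0,-1,0,0,0],[-1,0,0,-1,0,0,0],[-1,0,0,-0.8,0,0,0],[-1,0,0,0,0,0,0]]'
python3 - <<'E'
from h import *
st()
E
```

```text
t: 9.9
tcp_pos: [0.4522, 0.2795, 0.0746]
tcp_rot: [0.065, 0.998, -0.001, -0.001]
wrist_force: [-0.5, -0.5, -1.1]
opening: -0.0
grasp_force: 0.0
t 9.9 tcp [0.4522 0.2795 0.0746] yaw 172.52 z [-0.002 -0.002 -1.   ] q [ 0.55  0.31 -0.44  0.83 -0.    0.68] F [-0.5 -0.5 -1.1] op -0.0 g 0.0
```

```bash
python3 -m creep '[[-1,0.5,-0.066,0,0,0,0],[-1,0.5,-0.066,0,0,0,0],[-1,0.5,-0.066,0,0,0,0],[-1,0.5,-0.066,0,0,0,0],[-1,0.5,-0.066,0,0,0,0],[-1,0.5,-0.066,0,0,0,0],[-1,0.5,-0.066,0,0,0,0],[-1,0.5,-0.066,0,0,0,0],[-1,0.5,-0.066,0,0,0,0],[-1,0.5,-0.066,0,0,0,0],[-1,0.5,-0.066,0,0,0,0],[-1,0,0,0,0,0,0]]';python3 -m creep '[[-1,0.2,-0.026,0,0,0,0],[-1,0.2,-0.026,0,0,0,0],[-1,0,0,0,0,0,0]]'
```

```text
t: 11.1
tcp_pos: [0.5656, 0.2652, 0.0755]
tcp_rot: [0.066, 0.998, -0.0, 0.001]
wrist_force: [0.4, -0.6, -0.2]
opening: -0.001
grasp_force: 0.0
t: 11.4
tcp_pos: [0.5719, 0.2644, 0.0754]
tcp_rot: [0.065, 0.998, -0.0, 0.0]
wrist_force: [-0.7, -0.3, -0.1]
opening: -0.001
grasp_force: 0.3
```

```bash
for i in 1; do python3 -m creep '[[-1,0.2,-0.026,0,0,0,0],[-1,0.2,-0.026,0,0,0,0],[-1,0.2,-0.026,0,0,0,0]]'; python3 -m creep '[[-1,0.2,-0.026,0,0,0,0],[-1,0.1,-0.013,0,0,0,0]]'; done
python3 - <<'E'
from h import *
c=snap('wrist','w4.png'); st()
c=snap('side','d4.png')
E
```

```text
t: 11.7
tcp_pos: [0.5825, 0.2629, 0.0754]
tcp_rot: [0.065, 0.998, 0.0, -0.001]
wrist_force: [-17.4, 0.8, 11.0]
opening: 0.003
grasp_force: 8.5
t: 11.9
tcp_pos: [0.5825, 0.2629, 0.0754]
tcp_rot: [0.064, 0.998, 0.001, -0.007]
wrist_force: [-30.4, 3.6, 20.9]
opening: -0.002
grasp_force: 15.1
t 11.95 tcp [0.5824 0.2629 0.0754] yaw 172.63 z [-0.013  0.002 -1.   ] q [ 0.42  0.49 -0.15  0.94  0.01  0.55] F [-25.7   3.   16.8] op 0.002 g 12.8
```

View pics/d4.png

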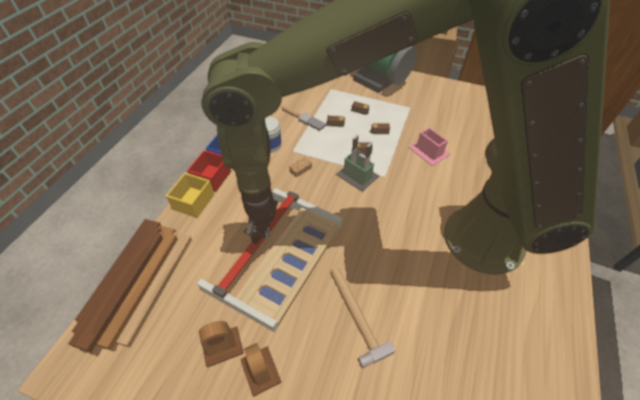

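The bar is at its far stop: the force rose and the picture shows it beyond the pockets at (255,245). Next I back off, rise and measure the open pockets.

```bash
python3 -m creep '[[-1,-1,0.13,0,0,0,0],[-1,-1,0.13,0,0,0,0],[-1,-0.6,0,1,0,0,0],[-1,-0.6,0,1,0,0,0],[-1,-0.5,0,1,0,0,0],[-1,0,0,1,0,0,0],[-1,0,0,1,0,0,0],[-1,0,0,1,0,0,0],[-1,0,0,1,0,0,0],[-1,0,0,1,0,0,0],[-1,0,0,1,0,0,0],[-1,0,0,0,0,0,0]]'
cat > jig.py <<'E'
from h import *
c=snap('wrist','w5.png'); st()
hsv=cv2.cvtColor(c['pixels'],cv2.COLOR_BGR2HSV).astype(int); H,S,V=[hsv[...,i] for i in range(3)]
m=(H>100)&(H<130)&(S>70)&(V>30)
n,l,s,ce=cv2.connectedComponentsWithStats(m.astype(np.uint8))
P=lambda q:q.round(4).tolist()
for i in range(1,n):
    if 200<s[i,4]<6000: print(s[i],ce[i].round(1),P(ray(c,*ce[i],.012)[:2]))
print(c['o'])
E
python3 jig.py
```

```text
t: 13.2
tcp_pos: [0.518, 0.2681, 0.259]
tcp_rot: [0.065, 0.998, 0.001, 0.003]
wrist_force: [0.5, 0.4, 0.0]
opening: -0.003
grasp_force: 0.0
t 13.25 tcp [0.5172 0.2678 0.2572] yaw 172.51 z [ 0.004  0.001 -1.   ] q [ 0.48  0.27 -0.05  1.25 -0.    0.61] F [ 0.4 -0.8 -0.1] op 0.005 g 0.0
[ 216  108   28   59 1393] [230.2 136.1] [0.4749, 0.1706]
[ 264  108   28   60 1482] [277.8 136.1] [0.4823, 0.227]
[ 312  108   27   60 1525] [324.6 136.5] [0.4902, 0.2825]
[ 359  108   28   60 1438] [371.7 137. ] [0.4983, 0.3384]
[ 406  109   29   59 1362] [419.1 137.1] [0.5059, 0.3949]
[  21  337   79   49 1992] [ 68.4 358.2] [0.7704, -0.1453]
[0.43823933 0.27904183 0.40076316]
```

View pics/w5.png

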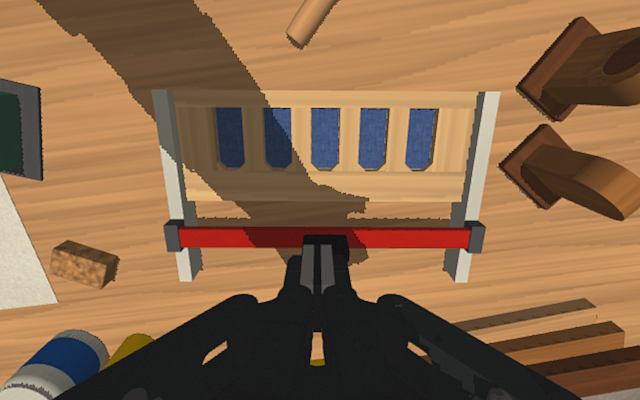

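All five pockets are clear: blue centres run from (230,136) to (419,137), evenly spaced, with the 45° corners on the bar side. The bar is back at row 238. Now over to the stand.

```bash
python3 - <<'E'
from h import *
E
python3 -m creep '[[1,-0.22,-0.92,0.25,0,0,-0.86],[1,-0.22,-0.92,0.25,0,0,-0.86],[1,-0.22,-0.92,0.25,0,0,-0.86],[1,-0.22,-0.92,0.25,0,0,-0.86],[1,-0.22,-0.92,0.25,0,0,-0.86],[1,-0.22,-0.92,0.25,0,0,-0.86],[1,-0.22,-0.92,0.25,0,0,-0.86],[1,-0.22,-0.92,0.25,0,0,-0.86],[1,-0.22,-0.92,0.25,0,0,-0.86],[1,-0.22,-0.92,0.25,0,0,-0.86]]' >/dev/null
python3 -m creep '[[1,-0.22,-0.92,0,0,0,-0.86],[1,-0.22,-0.92,0,0,0,-0.86],[1,-0.22,-0.92,0,0,0,-0.86],[1,-0.22,-0.92,0,0,0,-0.86],[1,-0.22,-0.92,0,0,0,-0.86],[1,-0.22,-0.92,0,0,0,-0.86],[1,-0.22,-0.92,0,0,0,-0.86],[1,-0.22,-0.92,0,0,0,-0.86],[1,-0.22,-0.92,0,0,0,-0.86],[1,-0.22,-0.92,0,0,0,-0.86],[1,0,0,0,0,0,0]]'
python3 - <<'E'
from h import *
st(); c=snap('wrist','w6.png'); print(c['o']); s=sensors.observe(); print('tcp px',proj(c,s['tcp_pos']))
E
```

```text
t: 15.35
tcp_pos: [0.427, -0.1024, 0.3045]
tcp_rot: [0.824, 0.567, -0.001, 0.0]
wrist_force: [-0.1, 0.5, -0.7]
opening: 1.003
grasp_force: 0.0
t 15.35 tcp [ 0.427  -0.1024  0.3045] yaw 69.12 z [-0.001 -0.001 -1.   ] q [-0.23 -0.01 -0.26  1.32 -0.    1.7 ] F [-0.1  0.5 -0.7] op 1.003 g 0.0
[ 0.45498379 -0.0273192   0.44672984]
tcp px [318.2384931  260.72158075]
```

View pics/w6.png

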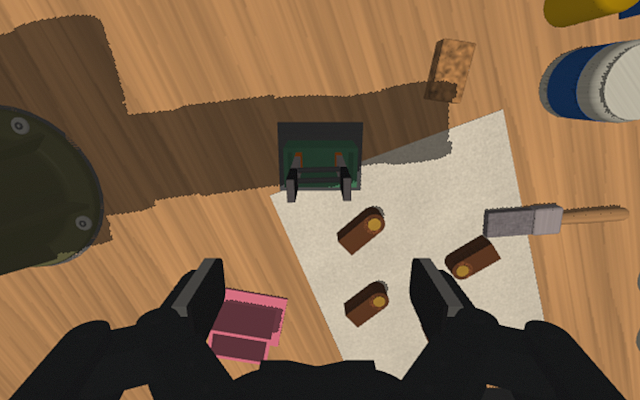

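The wrist view shows the stand foot from (278,123) to (362,123), aligned with the tool. The handle tops are near (292,190) and (347,187). Measuring these numerically now.

```bash
cat > tong.py <<'E'
from h import *
s=st(); c=snap('wrist')
M=Rot.from_quat(s['tcp_rot']).as_matrix()
loc=lambda p:((M.T@(p-s['tcp_pos']))*1000).round(1)
px=c['pixels']; hsv=cv2.cvtColor(px,cv2.COLOR_BGR2HSV).astype(int); H,S,V=[hsv[...,i] for i in range(3)]
f=(S<60)&(V<75); 
for r in (125,128,131): us=np.where(f[r,255:385])[0]+255; print('foot row',r,us.min(),us.max())
col=np.where(f[100:150,300])[0]+100; print('foot col300',col.min(),'col340',(np.where(f[100:150,340])[0]+100).min())
b=(V<50)&(S<80)
for r in range(176,208,4):
    us=np.where(b[r,270:370])[0]+270; print(r,us.tolist() if len(us)<40 else (us.min(),us.max()))
for z,(u,v) in [(0,(320,122.5))]: p=ray(c,u,v,z); print('foot rear mid',p.round(4),loc(p))
E
python3 tong.py
python3 - <<'E'
import cv2
im=cv2.imread('pics/w6.png'); cv2.imwrite('pics/w6c.png',cv2.resize(im[105:215,260:380],None,fx=5,fy=5,interpolation=cv2.INTER_NEAREST))
E
```

```text
t 15.4 tcp [ 0.4272 -0.1014  0.3046] yaw 69.27 z [-0.001  0.    -1.   ] q [-0.23 -0.01 -0.26  1.32 -0.    1.7 ] F [ 0.5 -0.7  0.3] op 1.001 g 0.0
foot row 125 278 362
foot row 128 278 362
foot row 131 278 362
foot col300 124 col340 123
176 [280, 281, 282, 283, 288, 289, 290, 291, 292, 293, 294, 295, 296, 297, 340, 341, 342, 343, 344, 345, 346, 347, 348, 349]
180 (np.int64(280), np.int64(342))
184 [280, 281, 282, 283, 284, 294, 295, 296, 297, 298, 300, 301, 303, 304, 305, 306, 307, 308, 310, 339, 340, 341, 342]
188 [295, 296, 297, 341, 342]
192 [295, 296, 342]
196 [295, 343, 350]
200 [295, 350]
204 []
foot rear mid [ 0.4451 -0.0628 -0.    ] [ 42.5   3.4 304.6]
```

View pics/w6c.png

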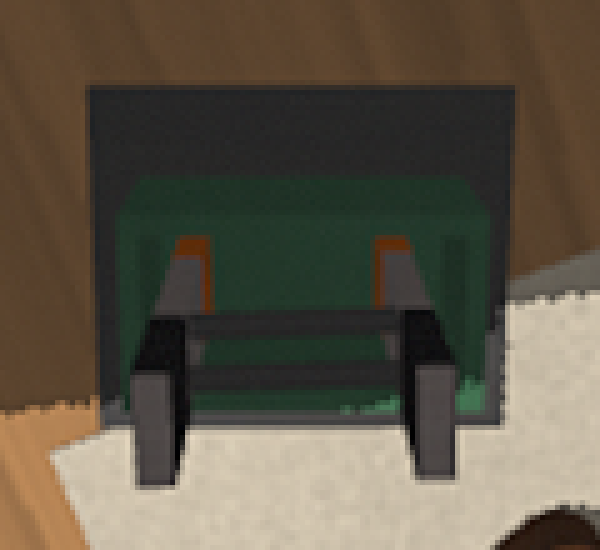

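The crop shows the handle end faces centred at about (290.2,190.2) and (346.7,188.6) in the full picture, and the foot square to the image.

Run:
```python
from h import *
s=st(); c=snap('wrist')
M=Rot.from_quat(s['tcp_rot']).as_matrix()
loc=lambda p:((M.T@(p-s['tcp_pos']))*1000).round(1)
a=ray(c,290.2,190.2,.159); b=ray(c,346.7,188.6,.159); m=(a+b)/2
print(a.round(4),b.round(4),'sep',np.linalg.norm(a-b),m.round(4),loc(m),'yaw of line',np.degrees(np.arctan2(*(b-a)[1::-1])))
for q in ((277.3,122.3),(362.7,122),(280.5,189.5),(359.5,189.5)): print('foot',ray(c,*q,0).round(4),loc(ray(c,*q,0.002)))
```

```text
t 15.45 tcp [ 0.4274 -0.1008  0.3048] yaw 69.35 z [-0.001  0.    -1.   ] q [-0.23 -0.01 -0.26  1.32  0.    1.7 ] F [-1.3  0.1  0.5] op 0.998 g 0.0
[ 0.401  -0.0973  0.159 ] [ 0.4509 -0.1145  0.159 ] sep 0.0528011409838871 [ 0.4259 -0.1059  0.159 ] [ -5.3   0.6 145.8] yaw of line -18.99768811998478
foot [ 0.3911 -0.0414  0.    ] [ 43.  -54.4 302.9]
foot [ 0.4997 -0.082   0.    ] [ 43.3  61.1 302.8]
foot [ 0.3584 -0.1308  0.    ] [-51.8 -53.5 302.9]
foot [ 0.4655 -0.1713  0.    ] [-51.9  60.5 302.8]
```

```bash
python3 -m creep '[[1,-0.07,-0.25,-1,0,0,0.27],[1,0,0,-1,0,0,0],[1,0,0,-1,0,0,0],[1,0,0,-1,0,0,0],[1,0,0,-1,0,0,0],[1,0,0,0,0,0,0]]' >/dev/null
python3 - <<'E'
from h import *
st()
E
python3 -m creep '[[1,0,0,-1,0,0,0],[1,0,0,-1,0,0,0],[1,0,0,-1,0,0,0],[1,0,0,-1,0,0,0],[1,0,0,-0.6,0,0,0],[1,0,0,0,0,0,0]]'
```

```text
t 16.1 tcp [ 0.4244 -0.1045  0.203 ] yaw 71.07 z [-0.005  0.001 -1.   ] q [-0.24  0.03 -0.46  1.09 -0.    1.66] F [ 0.7 -0.  -0.2] op 1.002 g 0.0
t: 16.7
tcp_pos: [0.4253, -0.1052, 0.1128]
tcp_rot: [0.814, 0.581, -0.001, -0.001]
wrist_force: [0.4, -0.2, 0.0]
opening: 1.002
grasp_force: 0.0
```

```bash
python3 -m creep '[[0.5,0,0,0,0,0,0],[0.4,0,0,0,0,0,0],[0.27,0,0,0,0,0,0],[0.27,0,0,0,0,0,0],[0.27,0,0,0,0,0,0]]' 40; python3 -m creep '[[0.27,0,0,0.5,0,0,0],[0.27,0,0,1,0,0,0],[0.27,0,0,1,0,0,0],[0.27,0,0,1,0,0,0],[0.27,0,0,1,0,0,0],[0.27,0,0,1,0,0,0],[0.27,0,0,1,0,0,0],[0.27,0,0,0,0,0,0]]'
```

```text
t: 17.2
tcp_pos: [0.4275, -0.106, 0.1154]
tcp_rot: [0.814, 0.58, 0.001, 0.001]
wrist_force: [-0.7, 0.9, 7.0]
opening: 0.634
grasp_force: 8.2
t: 18.0
tcp_pos: [0.4278, -0.1062, 0.2469]
tcp_rot: [0.814, 0.58, 0.002, 0.002]
wrist_force: [0.2, -0.4, -1.7]
opening: 0.638
grasp_force: 6.8
```

Tongs are held at 54 mm, lifted clear. Now the first block: stand the camera vertically over block a with the tongs' yaw matching.

```bash
python3 -m creep '[[0.27,0.4,-0.385,0.1,0,0,1],[0.27,0.4,-0.385,0.1,0,0,1],[0.27,0.4,-0.385,0.1,0,0,1],[0.27,0.4,-0.385,0.1,0,0,1],[0.27,0.4,-0.385,0.1,0,0,1],[0.27,0.4,-0.385,0.1,0,0,1],[0.27,0.4,-0.385,0,0,0,1],[0.27,0.4,-0.385,0,0,0,1],[0.27,0.4,-0.385,0,0,0,1],[0.27,0.4,-0.385,0,0,0,1],[0.27,0.4,-0.385,0,0,0,1],[0.27,0.4,-0.385,0,0,0,1]]' >/dev/null
python3 -m creep '[[0.27,0,0,0,0,0,1],[0.27,0,0,0,0,0,1],[0.27,0,0,0,0,0,1],[0.27,0,0,0,0,0,1],[0.27,0,0,0,0,0,1],[0.27,0,0,0,0,0,1],[0.27,0,0,0,0,0,1],[0.27,0,0,0,0,0,1],[0.27,0,0,0,0,0,1],[0.27,0,0,0,0,0,0.75],[0.27,0,0,0,0,0,0],[0.27,0,0,0,0,0,0]]'
cat > blk.py <<'E'
from h import *
import sys
s=st(); c=snap('wrist',sys.argv[1]); M=Rot.from_quat(s['tcp_rot']).as_matrix()
hsv=cv2.cvtColor(c['pixels'],cv2.COLOR_BGR2HSV).astype(int); H,S,V=[hsv[...,i] for i in range(3)]
m=(((H<30)|(H>170))&(S>125)).astype(np.uint8); m=cv2.morphologyEx(m,cv2.MORPH_OPEN,np.ones((3,3)))
n,l,t,ce=cv2.connectedComponentsWithStats(m)
yaw=np.degrees(np.arctan2(M[1,0],M[0,0]))
for i in range(1,n):
    if not 300<t[i,4]<4500: continue
    pix=np.argwhere(l==i)[:,::-1]
    W=np.array([ray(c,u,v,.032)[:2] for u,v in pix])
    r=cv2.minAreaRect((W*1000).astype(np.float32)); 
    a,b=sorted(r[1])
    if not(24<a<50 and 55<b<95): continue
    br=(l==i)&(H>17)&(H<32)&(V>60)&(S>150)
    if br.sum()<8: continue
    v0=np.argwhere(br).mean(0)[::-1]; D=ray(c,*v0,.032)[:2]
    box=cv2.boxPoints(r); e=max([(box[1]-box[0]),(box[2]-box[1])],key=np.linalg.norm); e/=np.linalg.norm(e)
    C=np.array(r[0])/1000
    if e@(D-C)<0: e=-e
    dev=(np.degrees(np.arctan2(e[1],e[0]))+180-yaw+180)%360-180
    Cd=D-.020*e
    loc=lambda p:(M.T@(np.r_[p,.032]-s['tcp_pos'])*1000).round(1)[:2]
    print('px',ce[i].round(0),'size',np.round([a,b],1),'C',C.round(4),'disc',D.round(4),np.linalg.norm(D-C).round(4),'phi',np.degrees(np.arctan2(e[1],e[0])).round(1),'turn',dev.round(1),'loc',loc(C),'CfromDisc',Cd.round(4))
print('cam',c['o'].round(3))
E
python3 blk.py b1.png
```

```text
t: 20.4
tcp_pos: [0.5218, -0.1981, 0.2551]
tcp_rot: [-0.185, 0.983, 0.0, -0.0]
wrist_force: [-0.2, -0.5, -1.3]
opening: 0.636
grasp_force: 6.8
t 20.4 tcp [ 0.5218 -0.1981  0.2551] yaw -158.67 z [-0.  0. -1.] q [-0.36  0.23 -0.11  1.24 -0.   -0.74] F [-0.2 -0.5 -1.3] op 0.636 g 6.8
px [114.  84.] size [43.7 71.9] C [ 0.5179 -0.4305] disc [ 0.4993 -0.4372] 0.0198 phi 176.5 turn 155.2 loc [  88.1 -215.1] CfromDisc [ 0.5193 -0.4384]
px [317.  92.] size [28.2 68.2] C [ 0.4486 -0.2255] disc [ 0.4671 -0.2175] 0.0202 phi 22.0 turn 0.7 loc [78.1  1. ] CfromDisc [ 0.4486 -0.2249]
px [196. 174.] size [36.6 73.5] C [ 0.5806 -0.3244] disc [ 0.5651 -0.3338] 0.0181 phi -166.1 turn 172.5 loc [  -8.9 -139.1] CfromDisc [ 0.5845 -0.329 ]
cam [ 0.448 -0.226  0.397]
```

Block a reads cleanly: centre (0.4486,-0.2255), phi 22°, size 28x68 mm, disc offset 20 mm. Moving over it and going down.

```bash
python3 -m creep '[[0.27,-0.915,-0.342,0,0,0,0.11],[0.27,-0.915,-0.342,0,0,0,0],[0.27,-0.915,-0.342,0,0,0,0],[0.27,-0.915,-0.342,0,0,0,0],[0.27,0,0,0,0,0,0],[0.27,0,0,0,0,0,0]]'
python3 - <<'E'
from h import *
s=st(); c=snap('wrist','b2.png'); M=Rot.from_quat(s['tcp_rot']).as_matrix()
hsv=cv2.cvtColor(c['pixels'],cv2.COLOR_BGR2HSV).astype(int); H,S,V=[hsv[...,i] for i in range(3)]
m=((H>3)&(H<17)&(S>170)).astype(np.uint8)
n,l,t,ce=cv2.connectedComponentsWithStats(m)
for i in range(1,n):
    if t[i,4]>25: print(t[i],ce[i].round(1))
for z in (.090,.108,.12): print('tips expected',[proj(c,s['tcp_pos']+M@np.array([0,y,z])).round(1).tolist() for y in(-.027,-.02,.02,.027)])
E
```

```text
t: 21.05
tcp_pos: [0.4488, -0.2257, 0.2558]
tcp_rot: [-0.191, 0.982, -0.0, 0.001]
wrist_force: [0.2, 0.2, -1.1]
opening: 0.635
grasp_force: 6.8
t 21.05 tcp [ 0.4488 -0.2257  0.2558] yaw -157.97 z [ 0.001 -0.    -1.   ] q [-0.47  0.12 -0.23  1.22  0.   -0.85] F [ 0.2  0.2 -1.1] op 0.635 g 6.8
[208  64  28   9  42] [218.2  65.4]
[212 107  13  22  33] [215.6 119.6]
[305 133  25  20  63] [319.6 137.8]
[305 145   2  29  30] [305.  159.4]
[102 161  31  24  57] [113.5 175.9]
[279 187  14  38 231] [287.9 199.1]
[342 187  14  39 227] [346.2 198.9]
[188 202  23  58  96] [192.7 236.3]
tips expected [[280.4, 202.9], [289.6, 202.9], [342.0, 202.9], [351.2, 202.9]]
tips expected [[282.8, 195.8], [291.4, 195.8], [340.4, 195.8], [348.9, 195.8]]
tips expected [[284.2, 191.6], [292.4, 191.6], [339.4, 191.5], [347.6, 191.5]]
```

Run:
```python
from h import *
im=cv2.imread('pics/b2.png'); hsv=cv2.cvtColor(im,cv2.COLOR_BGR2HSV).astype(int); H,S,V=[hsv[...,i] for i in range(3)]
m=((H>3)&(H<17)&(S>170))
for r in range(184,228,3):
    us=np.where(m[r,270:365])[0]+270; L=us[us<318];R=us[us>=318]; print(r,(L.min(),L.max()) if len(L) else '',(R.min(),R.max()) if len(R) else '')
s=sensors.observe(); c=snap('wrist'); M=Rot.from_quat(s['tcp_rot']).as_matrix()
for z in (.098,.103,.108): print(z,[proj(c,s['tcp_pos']+M@np.array([x,y,z])).round(1).tolist() for y in(-.027,-.02,.02,.027) for x in(.011,)])
print([proj(c,s['tcp_pos']+M@np.array([.011,y,.08])).round(1).tolist() for y in(-.027,-.02,.02,.027)])
cv2.imwrite('pics/b2c.png',cv2.resize(im[120:270,240:400],None,fx=4,fy=4,interpolation=cv2.INTER_NEAREST))
```

```text
184  
187 (np.int64(284), np.int64(291)) (np.int64(342), np.int64(350))
190 (np.int64(283), np.int64(311)) (np.int64(342), np.int64(351))
193 (np.int64(282), np.int64(317)) (np.int64(319), np.int64(352))
196 (np.int64(281), np.int64(292)) (np.int64(342), np.int64(353))
199 (np.int64(280), np.int64(292)) (np.int64(342), np.int64(354))
202 (np.int64(289), np.int64(292)) (np.int64(342), np.int64(345))
205 (np.int64(289), np.int64(292)) (np.int64(342), np.int64(345))
208 (np.int64(289), np.int64(292)) (np.int64(342), np.int64(345))
211 (np.int64(289), np.int64(292)) (np.int64(342), np.int64(345))
214 (np.int64(289), np.int64(292)) (np.int64(342), np.int64(344))
217 (np.int64(290), np.int64(291)) (np.int64(343), np.int64(344))
220 (np.int64(290), np.int64(291)) (np.int64(343), np.int64(344))
223 (np.int64(290), np.int64(290)) (np.int64(344), np.int64(344))
226  
0.098 [[281.0, 186.2], [290.0, 186.2], [341.5, 186.1], [350.6, 186.1]]
0.103 [[281.7, 184.5], [290.5, 184.4], [341.1, 184.4], [349.9, 184.4]]
0.108 [[282.3, 182.8], [291.0, 182.8], [340.6, 182.7], [349.3, 182.7]]
[[278.4, 193.0], [288.0, 193.0], [343.4, 192.9], [353.0, 192.9]]
```

View pics/b2c.png

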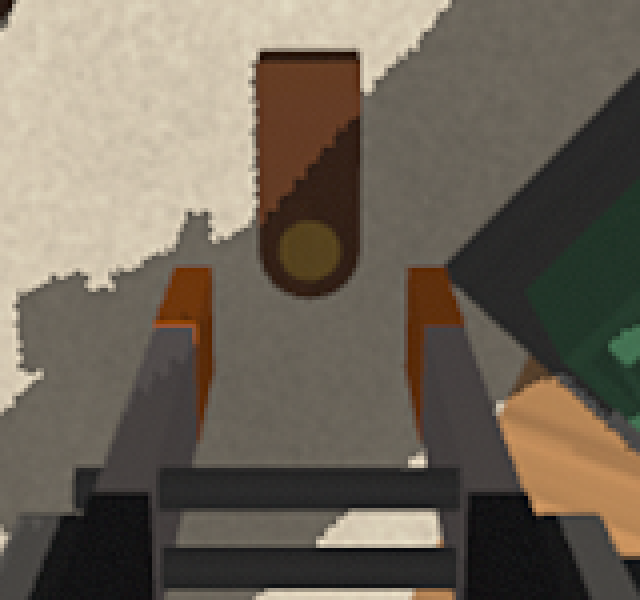

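The crop shows the block aligned between the tongs' planes: block mid at u≈317.1, tips 283.5–292.2 and 341.5–350.8. The tips sit about 1 mm to +y_tool, so I'll shift by -1 mm on both pick and place. Going down and squeezing.

```bash
python3 -m creep '[[0.27,0.02,-0.045,-1,0,0,0],[0.27,0,0,-1,0,0,0],[0.27,0,0,-1,0,0,0],[0.27,0,0,-1,0,0,0],[0.27,0,0,-1,0,0,0],[0.27,0,0,-1,0,0,0],[0.27,0,0,-0.64,0,0,0],[0.27,0,0,0,0,0,0]]'; python3 -m creep '[[0.1,0,0,0,0,0,0],[0,0,0,0,0,0,0],[0,0,0,0,0,0,0],[-0.1,0,0,0,0,0,0],[-0.1,0,0,0,0,0,0],[-0.1,0,0,0,0,0,0],[-0.1,0,0,0,0,0,0]]' 40; python3 -m creep '[[-0.1,0,0,0.5,0,0,0],[-0.1,0,0,1,0,0,0],[-0.1,0,0,1,0,0,0],[-0.1,0,0,1,0,0,0],[-0.1,0,0,1,0,0,0],[-0.1,0,0,1,0,0,0],[-0.1,0,0,0,0,0,0]]'; python3 blk.py b3.png
```

```text
t: 21.95
tcp_pos: [0.4484, -0.2255, 0.121]
tcp_rot: [-0.192, 0.981, 0.001, -0.001]
wrist_force: [-0.5, 0.4, -1.5]
opening: 0.633
grasp_force: 6.8
t: 22.65
tcp_pos: [0.45, -0.2267, 0.1237]
tcp_rot: [-0.192, 0.981, -0.001, 0.001]
wrist_force: [0.3, 0.8, 5.3]
opening: 0.501
grasp_force: 42.0
t: 23.35
tcp_pos: [0.4505, -0.227, 0.2354]
tcp_rot: [-0.192, 0.981, -0.001, 0.002]
wrist_force: [0.6, 0.4, -1.1]
opening: 0.502
grasp_force: 41.5
t 23.35 tcp [ 0.4505 -0.227   0.2354] yaw -157.9 z [ 0.004 -0.002 -1.   ] q [-0.47  0.13 -0.27  1.17 -0.   -0.85] F [ 0.6  0.4 -1.1] op 0.502 g 41.5
px [223.  93.] size [35.5 67.5] C [ 0.4151 -0.3446] disc [ 0.4355 -0.3405] 0.0208 phi 21.5 turn -0.6 loc [ 77.6 -94.9] CfromDisc [ 0.4169 -0.3479]
px [118. 152.] size [41.5 77.5] C [ 0.5149 -0.4313] disc [ 0.4994 -0.4372] 0.0166 phi 176.3 turn 154.2 loc [  17.8 -212.8] CfromDisc [ 0.5193 -0.4385]
px [198. 236.] size [36.9 79.8] C [ 0.5773 -0.3257] disc [ 0.5651 -0.3339] 0.0148 phi -165.3 turn 172.6 loc [ -79.8 -138.4] CfromDisc [ 0.5844 -0.3289]
cam [ 0.376 -0.256  0.378]
```

```bash
python3 -m creep '[[-0.1,0.26,0.97,0.1,0,0,-0.25],[-0.1,0.26,0.97,0.1,0,0,-0.25],[-0.1,0.26,0.97,0.1,0,0,-0.25],[-0.1,0.26,0.97,0.1,0,0,-0.25],[-0.1,0.26,0.97,0.1,0,0,-0.25],[-0.1,0.26,0.97,0.1,0,0,-0.25],[-0.1,0.26,0.97,0.1,0,0,-0.25],[-0.1,0.26,0.97,0.1,0,0,-0.25],[-0.1,0.26,0.97,0,0,0,-0.25],[-0.1,0.26,0.97,0,0,0,-0.25]]' >/dev/null
python3 -m creep '[[-0.1,0.26,0.97,0,0,0,-0.25],[-0.1,0.26,0.97,0,0,0,-0.25],[-0.1,0.26,0.97,0,0,0,-0.25],[-0.1,0.26,0.97,0,0,0,-0.25],[-0.1,0.26,0.97,0,0,0,-0.25],[-0.1,0.26,0.97,0,0,0,-0.25],[-0.1,0.26,0.97,0,0,0,-0.25],[-0.1,0.26,0.97,0,0,0,-0.25],[-0.1,0.26,0.97,0,0,0,-0.25],[-0.1,0.26,0.97,0,0,0,-0.25],[-0.1,0,0,0,0,0,0],[-0.1,0,0,0,0,0,0]]'
cat > jig.py <<'E'
from h import *
import sys
s=st(); c=snap('wrist',sys.argv[1]); print(c['o'].round(3))
hsv=cv2.cvtColor(c['pixels'],cv2.COLOR_BGR2HSV).astype(int); H,S,V=[hsv[...,i] for i in range(3)]
m=((H>100)&(H<130)&(S>70)&(V>30)).astype(np.uint8)
n,l,t,ce=cv2.connectedComponentsWithStats(m)
th=np.radians(-7.7); J=np.array([[np.cos(th),-np.sin(th)],[np.sin(th),np.cos(th)]])
for i in range(1,n):
    if not 300<t[i,4]<6000: continue
    pix=np.argwhere(l==i)[:,::-1]
    g=lambda z:np.array([ray(c,u,v,z)[:2] for u,v in pix])@J   # jig-aligned coords
    A,B=g(.012),g(.024); o=c['o'][:2]@J
    out=[]
    for k in (0,1):
        lo=np.percentile(A[:,k],1),np.percentile(B[:,k],1); hi=np.percentile(A[:,k],99),np.percentile(B[:,k],99)
        out.append((max(lo[0],lo[1]) if o[k]<lo[0] else lo[0], hi[1] if o[k]>hi[0] else hi[0]))
    # a wall hides the floor on the side nearer the camera: its rim (24 mm) bounds there
    mid=np.array([sum(q)/2 for q in out])
    print('pocket px',ce[i].round(0),'size',[round(1000*(q[1]-q[0]),1) for q in out],'C',(J@mid).round(4))
E
python3 jig.py j1.png
```

```text
t: 25.6
tcp_pos: [0.5524, 0.1615, 0.2472]
tcp_rot: [0.068, 0.998, -0.001, -0.001]
wrist_force: [-0.6, -0.2, -1.9]
opening: 0.501
grasp_force: 41.6
t 25.6 tcp [0.5524 0.1615 0.2472] yaw 172.17 z [-0.002 -0.001 -1.   ] q [ 0.28  0.26 -0.08  1.23 -0.    0.42] F [-0.6 -0.2 -1.9] op 0.501 g 41.6
[0.474 0.173 0.39 ]
pocket px [316.  95.] size [np.float64(68.4), np.float64(30.6)] C [0.4762 0.1716]
pocket px [367.  95.] size [np.float64(68.3), np.float64(29.7)] C [0.4839 0.2273]
pocket px [417.  95.] size [np.float64(68.3), np.float64(28.0)] C [0.4917 0.2837]
pocket px [468.  95.] size [np.float64(68.3), np.float64(26.4)] C [0.4995 0.34  ]
pocket px [519.  95.] size [np.float64(68.3), np.float64(24.6)] C [0.5074 0.3964]
pocket px [114. 330.] size [np.float64(46.7), np.float64(87.0)] C [ 0.7533 -0.1573]
pocket px [201. 386.] size [np.float64(70.0), np.float64(60.2)] C [ 0.8582 -0.0636]
```

Pocket 0 measures at (0.4762,0.1716), matching the earlier prediction. Hovering over it.

```bash
python3 -m creep '[[-0.1,-0.944,0.112,0,0,0,0],[-0.1,-0.944,0.112,0,0,0,0],[-0.1,-0.944,0.112,0,0,0,0],[-0.1,-0.944,0.112,0,0,0,0],[-0.1,0,0,-1,0,0,0],[-0.1,0,0,-1,0,0,0],[-0.1,0,0,-1,0,0,0],[-0.1,0,0,-0.9,0,0,0],[-0.1,0,0,0,0,0,0],[-0.1,0,0,0,0,0,0]]'
cat > chk.py <<'E'
from h import *
for i in range(4): s=sensors.observe(); print(s['tcp_pos'].round(4))
c=snap('wrist'); st()
E
python3 chk.py
```

```text
t: 26.65
tcp_pos: [0.4773, 0.1698, 0.1708]
tcp_rot: [0.069, 0.998, -0.0, -0.0]
wrist_force: [0.1, 0.4, -1.8]
opening: 0.496
grasp_force: 41.6
[0.4773 0.1698 0.1708]
[0.4773 0.1698 0.1708]
[0.4773 0.1698 0.1708]
[0.4773 0.1698 0.1708]
t 26.7 tcp [0.478  0.1702 0.1715] yaw 172.07 z [ 0.001 -0.    -1.   ] q [ 0.34  0.17 -0.37  1.03 -0.    0.48] F [ 0.4 -0.2 -2. ] op 0.499 g 41.6
```

```bash
python3 -m creep '[[-0.1,-0.03,0.03,-0.5,0,0,0],[-0.1,0,0,-0.5,0,0,0],[-0.1,0,0,-0.3,0,0,0],[-0.1,0,0,0,0,0,0]]' | sed -n 2,4p; python3 -m creep '[[-0.1,0,0,-0.2,0,0,0],[-0.1,0,0,0,0,0,0]]'| sed -n 2,4p;  python3 -m creep '[[-0.1,0,0,-0.15,0,0,0],[-0.1,0,0,0,0,0,0]]'| sed -n 2,4p
```

```text
tcp_pos: [0.4768, 0.1709, 0.1437]
tcp_rot: [0.069, 0.998, -0.001, -0.0]
wrist_force: [-0.3, 0.2, -1.3]
tcp_pos: [0.4769, 0.1711, 0.1404]
tcp_rot: [0.069, 0.998, -0.0, -0.0]
wrist_force: [1.1, -0.1, -2.4]
tcp_pos: [0.4769, 0.1711, 0.1375]
tcp_rot: [0.069, 0.998, -0.0, -0.0]
wrist_force: [-0.4, -0.8, -1.9]
```

```bash
python3 -m creep '[[-0.1,0,0,-0.1,0,0,0],[-0.1,0,0,0,0,0,0]]'| sed -n 2,4p;  python3 -m creep '[[-0.1,0,0,-0.1,0,0,0],[-0.1,0,0,0,0,0,0]]'| sed -n 2,4p
```

```text
tcp_pos: [0.4774, 0.1713, 0.1365]
tcp_rot: [0.069, 0.998, 0.0, 0.001]
wrist_force: [-1.4, -0.3, 4.0]
tcp_pos: [0.4786, 0.1713, 0.1364]
tcp_rot: [0.069, 0.998, 0.0, 0.002]
wrist_force: [-3.1, -2.2, 16.5]
```

Floor contact at TCP 0.1365, as predicted. Release and check from above.

```bash
python3 -m creep '[[-0.1,0,0,0.1,0,0,0],[0.1,0,0,0,0,0,0],[0.27,0,0,0,0,0,0],[0.27,0,0,0,0,0,0],[0.27,0,0,0,0,0,0],[0.27,0,0,0.3,0,0,0],[0.27,0,0,1,0,0,0],[0.27,0,0,1,0,0,0],[0.27,0,0,1,0,0,0],[0.27,0,0,1,0,0,0],[0.27,0,0,1,0,0,0],[0.27,0,0,0.6,0,0,0]]'; python3 -m creep '[[0.27,0.944,-0.112,0,0,0,0],[0.27,0.944,-0.112,0,0,0,0],[0.27,0.944,-0.112,0,0,0,0],[0.27,0.944,-0.112,0,0,0,0],[0.27,0,0,0,0,0,0],[0.27,0,0,0,0,0,0]]' >/dev/null
cat > seat.py <<'E'
from h import *
import sys
PK=[(.4762+.0078*k,.1716+.0559*k) for k in range(5)]
s=st(); c=snap('wrist',sys.argv[1])
hsv=cv2.cvtColor(c['pixels'],cv2.COLOR_BGR2HSV).astype(int); H,S,V=[hsv[...,i] for i in range(3)]
br=((H>17)&(H<32)&(V>60)&(S>170)).astype(np.uint8)
dk=((H<17)&(S>100)&(V<115)).astype(np.uint8)
e=np.array([np.cos(np.radians(-7.8)),np.sin(np.radians(-7.8))]); f=np.array([-e[1],e[0]])
for nm,m in(('brass',br),('dark',dk)):
    n,l,t,ce=cv2.connectedComponentsWithStats(m)
    for i in range(1,n):
        z=.044; p=ray(c,*ce[i],z)[:2]
        for k,q in enumerate(PK):
            d=p-np.array(q)
            if abs(d@f)<.02 and abs(d@e)<.05 and t[i,4]>15:
                pix=np.argwhere(l==i)[:,::-1]; r=cv2.minAreaRect((np.array([ray(c,u,v,z)[:2] for u,v in pix])*1000).astype(np.float32))
                print(nm,'pocket',k,'px',ce[i].round(1),'area',t[i,4],'rel x,y mm',(1000*d@e).round(1),(1000*d@f).round(1),'rect',np.round(r[0],1),np.round(r[1],1),round(r[2],1))
E
python3 seat.py k1.png
```

```text
t: 29.1
tcp_pos: [0.4777, 0.1714, 0.2557]
tcp_rot: [0.069, 0.998, 0.0, 0.001]
wrist_force: [0.8, 0.2, -1.1]
opening: 0.636
grasp_force: 6.8
t 29.7 tcp [0.5522 0.1621 0.2533] yaw 172.08 z [-0.001 -0.    -1.   ] q [ 0.29  0.26 -0.07  1.24  0.    0.42] F [-0.5  0.8 -2. ] op 0.633 g 6.8
brass pocket 0 px [316.1 116.7] area 238 rel x,y mm 19.7 0.7 rect [495.7 169.5] [17.  17.5] 82.0
dark pocket 0 px [316.7 102.8] area 501 rel x,y mm 5.6 1.4 rect [476.6 172.2] [29.4 68.9] 82.7
dark pocket 2 px [433.3  67.3] area 16 rel x,y mm -28.9 7.1 rect [463.8 294. ] [2.  7.7] 88.3
dark pocket 3 px [484.6  68.5] area 30 rel x,y mm -27.7 2.9 rect [472.  345.6] [4.2 9.4] 82.5
dark pocket 4 px [532.1  87.1] area 197 rel x,y mm -9.8 -1.7 rect [497.7 394.4] [ 6.2 46.9] 81.8
dark pocket 3 px [482.6  83.8] area 32 rel x,y mm -13.2 3.0 rect [486.7 343.6] [ 4.1 16.5] 82.5
dark pocket 0 px [297.  106.4] area 86 rel x,y mm 9.1 -19.4 rect [485.4 150.7] [ 6.3 26.5] 81.1
dark pocket 2 px [428.8 111.4] area 25 rel x,y mm 14.4 6.9 rect [506.6 288.1] [ 2.7 12.3] 79.7
dark pocket 3 px [476.5 116.3] area 68 rel x,y mm 19.4 1.6 rect [520.7 337.8] [ 7.  26.8] 71.1
dark pocket 4 px [521.7 125.8] area 27 rel x,y mm 29.3 -4.9 rect [535.3 386.5] [ 3.6 14.5] 34.9
```

Block a is seated in pocket 0: disc at (+19.7,+0.7) against the expected 20,0. Next, block b.

```bash
python3 -m creep '[[0.27,-0.122,-0.962,0,0,0,0.2],[0.27,-0.122,-0.962,0,0,0,0.2],[0.27,-0.122,-0.962,0,0,0,0.2],[0.27,-0.122,-0.962,0,0,0,0.2],[0.27,-0.122,-0.962,0,0,0,0.2],[0.27,-0.122,-0.962,0,0,0,0.2],[0.27,-0.122,-0.962,0,0,0,0.2],[0.27,-0.122,-0.962,0,0,0,0.2],[0.27,-0.122,-0.962,0,0,0,0.2],[0.27,-0.122,-0.962,0,0,0,0.2],[0.27,-0.122,-0.962,0,0,0,0.2],[0.27,-0.122,-0.962,0,0,0,0.2]]' >/dev/null
python3 -m creep '[[0.27,-0.122,-0.962,0,0,0,0.2],[0.27,-0.122,-0.962,0,0,0,0.2],[0.27,-0.122,-0.962,0,0,0,0.2],[0.27,-0.122,-0.962,0,0,0,0.2],[0.27,-0.122,-0.962,0,0,0,0.2],[0.27,-0.122,-0.962,0,0,0,0.2],[0.27,-0.122,-0.962,0,0,0,0.2],[0.27,-0.122,-0.962,0,0,0,0.2],[0.27,-0.122,-0.962,0,0,0,0.2],[0.27,-0.122,-0.962,0,0,0,0.2],[0.27,-0.122,-0.962,0,0,0,0.2],[0.27,-0.122,-0.962,0,0,0,0.2]]' >/dev/null
python3 -m creep '[[0.27,-0.122,-0.962,0,0,0,0.1],[0.27,0,0,0,0,0,0],[0.27,0,0,0,0,0,0]]' >/dev/null; python3 blk.py b4.png
```

```text
t 32.45 tcp [ 0.4912 -0.3181  0.2538] yaw -158.53 z [ 0.     0.001 -1.   ] q [-0.58  0.28 -0.04  1.25  0.   -0.95] F [-0.2  0.8 -1. ] op 0.638 g 6.8
px [316.  90.] size [28.8 67.5] C [ 0.4168 -0.3478] disc [ 0.4354 -0.3404] 0.02 phi 21.4 turn -0.1 loc [80.1 -0.6] CfromDisc [ 0.4167 -0.3478]
px [211. 150.] size [33.8 73.8] C [ 0.5168 -0.4355] disc [ 0.4994 -0.4372] 0.0175 phi 175.3 turn 153.8 loc [  19.2 -118.7] CfromDisc [ 0.5193 -0.4389]
cam [ 0.417 -0.346  0.396]
```

```bash
python3 -m creep '[[0.27,-0.925,-0.382,0,0,0,0],[0.27,-0.925,-0.382,0,0,0,0],[0.27,-0.925,-0.382,0,0,0,0],[0.27,-0.925,-0.382,0,0,0,0],[0.27,0,0,-1,0,0,0],[0.27,0,0,-1,0,0,0],[0.27,0,0,-1,0,0,0],[0.27,0,0,-1,0,0,0],[0.27,0,0,0,0,0,0],[0.27,0,0,0,0,0,0]]'
```

```text
t: 33.5
tcp_pos: [0.4167, -0.3492, 0.1741]
tcp_rot: [-0.186, 0.982, 0.0, -0.0]
wrist_force: [0.4, -0.0, -1.3]
opening: 0.636
grasp_force: 6.8
```

```bash
python3 -m creep '[[0.27,0,0,-1,0,0,0],[0.27,0,0,-1,0,0,0],[0.27,0,0,-0.5,0,0,0],[0.27,0,0,0,0,0,0],[0.1,0,0,0,0,0,0],[0,0,0,0,0,0,0],[-0.1,0,0,0,0,0,0],[-0.1,0,0,0,0,0,0],[-0.1,0,0,0,0,0,0],[-0.1,0,0,0,0,0,0]]'; python3 -m creep '[[-0.1,0,0,0.5,0,0,0],[-0.1,0,0,1,0,0,0],[-0.1,0,0,1,0,0,0],[-0.1,0,0,1,0,0,0],[-0.1,0,0,1,0,0,0],[-0.1,0,0,1,0,0,0],[-0.1,0,0,1,0,0,0],[-0.1,0,0,0,0,0,0]]'
```

```text
t: 34.5
tcp_pos: [0.4185, -0.3501, 0.1252]
tcp_rot: [-0.187, 0.982, -0.001, 0.001]
wrist_force: [-0.2, 1.2, 6.2]
opening: 0.5
grasp_force: 41.4
t: 35.3
tcp_pos: [0.4189, -0.3504, 0.2569]
tcp_rot: [-0.187, 0.982, -0.002, 0.002]
wrist_force: [0.7, -0.0, -1.4]
opening: 0.497
grasp_force: 41.0
```

```bash
python3 -m creep '[[-0.1,0.113,0.99,0,0,0,-0.17],[-0.1,0.113,0.99,0,0,0,-0.17],[-0.1,0.113,0.99,0,0,0,-0.17],[-0.1,0.113,0.99,0,0,0,-0.17],[-0.1,0.113,0.99,0,0,0,-0.17],[-0.1,0.113,0.99,0,0,0,-0.17],[-0.1,0.113,0.99,0,0,0,-0.17],[-0.1,0.113,0.99,0,0,0,-0.17],[-0.1,0.113,0.99,0,0,0,-0.17],[-0.1,0.113,0.99,0,0,0,-0.17],[-0.1,0.113,0.99,0,0,0,-0.17],[-0.1,0.113,0.99,0,0,0,-0.17]]' >/dev/null
python3 -m creep '[[-0.1,0.113,0.99,0,0,0,-0.17],[-0.1,0.113,0.99,0,0,0,-0.17],[-0.1,0.113,0.99,0,0,0,-0.17],[-0.1,0.113,0.99,0,0,0,-0.17],[-0.1,0.113,0.99,0,0,0,-0.17],[-0.1,0.113,0.99,0,0,0,-0.17],[-0.1,0.113,0.99,0,0,0,-0.17],[-0.1,0.113,0.99,0,0,0,-0.17],[-0.1,0.113,0.99,0,0,0,-0.17],[-0.1,0.113,0.99,0,0,0,-0.17],[-0.1,0.113,0.99,0,0,0,-0.17],[-0.1,0.113,0.99,0,0,0,-0.17]]' >/dev/null
python3 -m creep '[[-0.1,0.113,0.99,0,0,0,-0.17],[-0.1,0.113,0.99,0,0,0,-0.17],[-0.1,0.113,0.99,0,0,0,-0.17],[-0.1,0.113,0.99,0,0,0,-0.17],[-0.1,0.113,0.99,0,0,0,-0.17],[-0.1,0,0,-1,0,0,0],[-0.1,0,0,-1,0,0,0],[-0.1,0,0,-1,0,0,0],[-0.1,0,0,-1,0,0,0],[-0.1,0,0,0,0,0,0],[-0.1,0,0,0,0,0,0],[-0.1,0,0,0,0,0,0]]' ;python3 chk.py
```

```text
t: 38.9
tcp_pos: [0.4837, 0.225, 0.1746]
tcp_rot: [0.07, 0.998, 0.0, 0.001]
wrist_force: [0.3, 0.0, -1.1]
opening: 0.499
grasp_force: 41.3
[0.4837 0.225  0.1746]
[0.4837 0.225  0.1746]
[0.4837 0.225  0.1746]
[0.4837 0.225  0.1746]
t 38.95 tcp [0.4839 0.2252 0.1749] yaw 171.92 z [ 0.002  0.001 -1.   ] q [ 0.44  0.22 -0.3   1.05 -0.    0.58] F [-1.2 -0.3 -1.4] op 0.501 g 41.3
```

```bash
python3 -m creep '[[-0.1,0.045,0.085,-0.5,0,0,0],[-0.1,0,0,-0.5,0,0,0],[-0.1,0,0,-0.4,0,0,0],[-0.1,0,0,0,0,0,0]]' | sed -n 2,4p; python3 -m creep '[[-0.1,0,0,-0.2,0,0,0],[-0.1,0,0,0,0,0,0]]'| sed -n 2,4p;  python3 -m creep '[[-0.1,0,0,-0.15,0,0,0],[-0.1,0,0,0,0,0,0]]'| sed -n 2,4p
```

```text
tcp_pos: [0.484, 0.2261, 0.1443]
tcp_rot: [0.07, 0.998, -0.001, -0.0]
wrist_force: [1.9, -0.7, -2.0]
tcp_pos: [0.4841, 0.2265, 0.1414]
tcp_rot: [0.07, 0.998, -0.0, 0.0]
wrist_force: [1.1, -0.8, -2.7]
tcp_pos: [0.4841, 0.2266, 0.1386]
tcp_rot: [0.07, 0.998, -0.0, 0.0]
wrist_force: [1.3, -0.0, -1.3]
```

```bash
python3 -m creep '[[-0.1,0,0,-0.1,0,0,0],[-0.1,0,0,0,0,0,0]]'| sed -n 2,4p;  python3 -m creep '[[-0.1,0,0,-0.1,0,0,0],[-0.1,0,0,0,0,0,0]]'| sed -n 2,4p
```

```text
tcp_pos: [0.4843, 0.2267, 0.1372]
tcp_rot: [0.07, 0.998, 0.0, 0.0]
wrist_force: [0.2, 0.4, 1.2]
tcp_pos: [0.4847, 0.2268, 0.1371]
tcp_rot: [0.07, 0.998, 0.0, 0.001]
wrist_force: [-3.9, -1.9, 16.4]
```

```bash
python3 -m creep '[[-0.1,0,0,0.1,0,0,0],[0.1,0,0,0,0,0,0],[0.27,0,0,0,0,0,0],[0.27,0,0,0,0,0,0],[0.27,0,0,0,0,0,0],[0.27,0,0,0.3,0,0,0],[0.27,0,0,1,0,0,0],[0.27,0,0,1,0,0,0],[0.27,0,0,1,0,0,0],[0.27,0,0,1,0,0,0],[0.27,0,0,1,0,0,0],[0.27,0,0,0.6,0,0,0]]'|tail -2; python3 -m creep '[[0.27,0.944,-0.112,0,0,0,0],[0.27,0.944,-0.112,0,0,0,0],[0.27,0.944,-0.112,0,0,0,0],[0.27,0.944,-0.112,0,0,0,0],[0.27,0,0,0,0,0,0]]' >/dev/null; python3 seat.py k2.png | grep -v 'pocket [234]'
python3 -m creep '[[0.27,-0.09,-0.95,0,0,0,-1],[0.27,-0.09,-0.95,0,0,0,-1],[0.27,-0.09,-0.95,0,0,0,-1],[0.27,-0.09,-0.95,0,0,0,-1],[0.27,-0.09,-0.95,0,0,0,-1],[0.27,-0.09,-0.95,0,0,0,-1],[0.27,-0.09,-0.95,0,0,0,-1],[0.27,-0.09,-0.95,0,0,0,-1],[0.27,-0.09,-0.95,0,0,0,-1],[0.27,-0.09,-0.95,0,0,0,-1],[0.27,-0.09,-0.95,0,0,0,-1],[0.27,-0.09,-0.95,0,0,0,-1]]' >/dev/null
python3 -m creep '[[0.27,-0.09,-0.95,0,0,0,-1],[0.27,-0.09,-0.95,0,0,0,-1],[0.27,-0.09,-0.95,0,0,0,-1],[0.27,-0.09,-0.95,0,0,0,-1],[0.27,-0.09,-0.95,0,0,0,-1],[0.27,-0.09,-0.95,0,0,0,-1],[0.27,-0.09,-0.95,0,0,0,-1],[0.27,-0.09,-0.95,0,0,0,-1],[0.27,-0.09,-0.95,0,0,0,-1],[0.27,-0.09,-0.95,0,0,0,-1],[0.27,-0.09,-0.95,0,0,0,-1],[0.27,-0.09,-0.95,0,0,0,-1]]' >/dev/null
python3 -m creep '[[0.27,-0.09,-0.95,0,0,0,-1],[0.27,-0.09,-0.95,0,0,0,-1],[0.27,-0.09,-0.95,0,0,0,-0.2],[0.27,-0.09,-0.95,0,0,0,0],[0.27,-0.09,-0.95,0,0,0,0],[0.27,0,0,0,0,0,0],[0.27,0,0,0,0,0,0]]' >/dev/null; python3 blk.py b5.png
```

```text
opening: 0.634
grasp_force: 6.8
t 41.85 tcp [0.5613 0.2172 0.2541] yaw 171.85 z [ 0. -0. -1.] q [ 0.37  0.31 -0.    1.26 -0.    0.51] F [ 0.6  0.1 -1.2] op 0.639 g 6.8
brass pocket 1 px [315.5 114.6] area 245 rel x,y mm 19.4 -0.3 rect [503.3 224.5] [17.5 17.7] 54.9
dark pocket 1 px [317.2 102.5] area 398 rel x,y mm 7.0 1.6 rect [484. 227.] [29.1 68.8] 82.5
dark pocket 0 px [277.5 129.7] area 32 rel x,y mm 35.0 15.1 rect [512.  180.3] [13.1  6.4] 81.8
dark pocket 0 px [276.5 139.5] area 28 rel x,y mm 45.5 13.5 rect [523.2 179.4] [17.4  3.2] 81.8
t 45.0 tcp [ 0.5072 -0.3338  0.2545] yaw 14.71 z [-0.     0.001 -1.   ] q [-0.58  0.32  0.02  1.27  0.    2.3 ] F [ 0.5  0.5 -1.2] op 0.636 g 6.8
px [332.  94.] size [27.5 68. ] C [ 0.5849 -0.3288] disc [ 0.5653 -0.3336] 0.0202 phi -165.2 turn 0.1 loc [76.5 15.1] CfromDisc [ 0.5846 -0.3285]
px [406. 174.] size [37.3 69.6] C [ 0.5208 -0.4336] disc [ 0.4995 -0.437 ] 0.0216 phi 176.3 turn -18.4 loc [-12.1 100.2] CfromDisc [ 0.5194 -0.4383]
cam [ 0.583 -0.313  0.397]
```

```bash
python3 -m creep '[[0.27,0.966,0.076,0,0,0,0],[0.27,0.966,0.076,0,0,0,0],[0.27,0.966,0.076,0,0,0,0],[0.27,0.966,0.076,0,0,0,0],[0.27,0,0,-1,0,0,0],[0.27,0,0,-1,0,0,0],[0.27,0,0,-1,0,0,0],[0.27,0,0,-1,0,0,0],[0.27,0,0,0,0,0,0],[0.27,0,0,0,0,0,0]]'; python3 -m creep '[[0.27,0,0,-1,0,0,0],[0.27,0,0,-1,0,0,0],[0.27,0,0,-0.5,0,0,0],[0.27,0,0,0,0,0,0],[0.1,0,0,0,0,0,0],[0,0,0,0,0,0,0],[-0.1,0,0,0,0,0,0],[-0.1,0,0,0,0,0,0],[-0.1,0,0,0,0,0,0],[-0.1,0,0,0,0,0,0]]'; python3 -m creep '[[-0.1,0,0,0.5,0,0,0],[-0.1,0,0,1,0,0,0],[-0.1,0,0,1,0,0,0],[-0.1,0,0,1,0,0,0],[-0.1,0,0,1,0,0,0],[-0.1,0,0,1,0,0,0],[-0.1,0,0,1,0,0,0],[-0.1,0,0,0,0,0,0]]'
```

```text
t: 46.05
tcp_pos: [0.5846, -0.3266, 0.1749]
tcp_rot: [0.992, 0.129, -0.0, -0.0]
wrist_force: [0.0, 0.4, -1.8]
opening: 0.632
grasp_force: 6.8
t: 47.05
tcp_pos: [0.5857, -0.3279, 0.1264]
tcp_rot: [0.992, 0.128, 0.001, 0.001]
wrist_force: [0.1, 0.5, 6.5]
opening: 0.503
grasp_force: 41.4
t: 47.85
tcp_pos: [0.5859, -0.3281, 0.2582]
tcp_rot: [0.992, 0.128, 0.002, 0.001]
wrist_force: [0.3, 0.5, -1.2]
opening: 0.5
grasp_force: 41.0
```

```bash
python3 -m creep '[[-0.1,-0.154,0.985,0,0,0,1],[-0.1,-0.154,0.985,0,0,0,1],[-0.1,-0.154,0.985,0,0,0,1],[-0.1,-0.154,0.985,0,0,0,1],[-0.1,-0.154,0.985,0,0,0,1],[-0.1,-0.154,0.985,0,0,0,1],[-0.1,-0.154,0.985,0,0,0,1],[-0.1,-0.154,0.985,0,0,0,1],[-0.1,-0.154,0.985,0,0,0,1],[-0.1,-0.154,0.985,0,0,0,1],[-0.1,-0.154,0.985,0,0,0,1],[-0.1,-0.154,0.985,0,0,0,1]]' >/dev/null
python3 -m creep '[[-0.1,-0.154,0.985,0,0,0,1],[-0.1,-0.154,0.985,0,0,0,1],[-0.1,-0.154,0.985,0,0,0,1],[-0.1,-0.154,0.985,0,0,0,1],[-0.1,-0.154,0.985,0,0,0,1],[-0.1,-0.154,0.985,0,0,0,1],[-0.1,-0.154,0.985,0,0,0,1],[-0.1,-0.154,0.985,0,0,0,1],[-0.1,-0.154,0.985,0,0,0,1],[-0.1,-0.154,0.985,0,0,0,1],[-0.1,-0.154,0.985,0,0,0,1],[-0.1,-0.154,0.985,0,0,0,1]]' >/dev/null
python3 -m creep '[[-0.1,-0.154,0.985,0,0,0,1],[-0.1,-0.154,0.985,0,0,0,1],[-0.1,-0.154,0.985,0,0,0,0.2],[-0.1,-0.154,0.985,0,0,0,0],[-0.1,-0.154,0.985,0,0,0,0],[-0.1,-0.154,0.985,0,0,0,0],[-0.1,-0.154,0.985,0,0,0,0],[-0.1,0,0,-1,0,0,0],[-0.1,0,0,-1,0,0,0],[-0.1,0,0,-1,0,0,0],[-0.1,0,0,-1,0,0,0],[-0.1,0,0,0,0,0,0]]'>/dev/null; python3 -m creep '[[-0.1,0,0,0,0,0,0],[-0.1,0,0,0,0,0,0]]' >/dev/null; python3 chk.py
```

```text
[0.4897 0.2836 0.1757]
[0.4897 0.2836 0.1757]
[0.4897 0.2836 0.1757]
[0.4897 0.2836 0.1757]
t 51.7 tcp [0.4899 0.2837 0.1759] yaw 171.92 z [ 0.002  0.001 -1.   ] q [ 0.53  0.28 -0.23  1.07 -0.    0.67] F [-1.  -0.7 -0.7] op 0.498 g 41.3
```

```bash
python3 -m creep '[[-0.1,0.02,-0.1,-0.5,0,0,0],[-0.1,0,0,-0.5,0,0,0],[-0.1,0,0,-0.4,0,0,0],[-0.1,0,0,0,0,0,0]]' | sed -n 2,4p; python3 -m creep '[[-0.1,0,0,-0.2,0,0,0],[-0.1,0,0,0,0,0,0]]'| sed -n 2,4p;  python3 -m creep '[[-0.1,0,0,-0.15,0,0,0],[-0.1,0,0,0,0,0,0]]'| sed -n 2,4p
```

```text
tcp_pos: [0.4897, 0.2812, 0.1459]
tcp_rot: [0.071, 0.998, -0.0, 0.0]
wrist_force: [0.4, -0.1, -0.9]
tcp_pos: [0.4901, 0.2813, 0.143]
tcp_rot: [0.07, 0.998, -0.0, 0.001]
wrist_force: [1.1, -1.2, 2.1]
tcp_pos: [0.4905, 0.2813, 0.1404]
tcp_rot: [0.071, 0.998, -0.0, 0.001]
wrist_force: [1.4, -2.1, 4.0]
```

```bash
python3 -m creep '[[-0.1,0,-0.025,-0.1,0,0,0],[-0.1,0,0,0,0,0,0]]'| sed -n 2,4p;  python3 -m creep '[[-0.1,0,0,-0.1,0,0,0],[-0.1,0,0,0,0,0,0]]'| sed -n 2,4p
```

```text
tcp_pos: [0.4908, 0.2812, 0.14]
tcp_rot: [0.07, 0.998, 0.001, 0.002]
wrist_force: [-0.7, -2.3, 14.4]
tcp_pos: [0.4915, 0.2813, 0.1397]
tcp_rot: [0.071, 0.998, 0.001, 0.003]
wrist_force: [-2.8, -3.9, 24.5]
```

```bash
python3 -m creep '[[-0.1,0,0,0.15,0,0,0],[0.1,0,0,0,0,0,0],[0.27,0,0,0,0,0,0],[0.27,0,0,0,0,0,0],[0.27,0,0,0,0,0,0],[0.27,0,0,0.3,0,0,0],[0.27,0,0,1,0,0,0],[0.27,0,0,1,0,0,0],[0.27,0,0,1,0,0,0],[0.27,0,0,1,0,0,0],[0.27,0,0,1,0,0,0],[0.27,0,0,0.6,0,0,0]]'|tail -2; python3 -m creep '[[0.27,0.944,-0.112,0,0,0,0],[0.27,0.944,-0.112,0,0,0,0],[0.27,0.944,-0.112,0,0,0,0],[0.27,0.944,-0.112,0,0,0,0],[0.27,0,0,0,0,0,0],[0.27,0,0,0,0,0,0]]' >/dev/null; python3 seat.py k3.png | grep -v 'pocket [34]'
python3 - <<'E'
from h import *
# per-pocket hue/sat/val under the expected disc and body pixels
im=cv2.imread('pics/k3.png'); c=snap('wrist'); hsv=cv2.cvtColor(im,cv2.COLOR_BGR2HSV)
e=np.array([np.cos(np.radians(-7.8)),np.sin(np.radians(-7.8)),0])
for k in range(4):
    p=np.array([.4762+.0078*k,.1716+.0559*k,.044])
    for d in (-.02,0,.02): u,v=proj(c,p+d*e); print(k,d,(u.round(),v.round()),hsv[int(v)-1:int(v)+2,int(u)-1:int(u)+2].reshape(-1,3).mean(0).round())
E
```

```text
opening: 0.636
grasp_force: 6.8
t 54.7 tcp [0.5648 0.2717 0.2562] yaw 171.89 z [-0.001 -0.    -1.   ] q [0.45 0.36 0.07 1.29 0.   0.59] F [ 0.7  0.3 -1.7] op 0.637 g 6.8
brass pocket 2 px [315.9 120.1] area 229 rel x,y mm 20.9 -1.9 rect [512.4 278.5] [16.5 17.4] 36.4
dark pocket 0 px [211.2  87.8] area 2653 rel x,y mm -12.3 1.9 rect [469.6 168.4] [87.  84.1] 83.9
dark pocket 1 px [263.4 101.3] area 1321 rel x,y mm 1.3 -0.8 rect [485.5 228.5] [35.1 77.9] 83.6
dark pocket 2 px [316.3  91.3] area 1640 rel x,y mm -8.5 -1.3 rect [490.5 282.6] [30.3 71.7] 82.6
0 -0.02 (np.float64(209.0), np.float64(80.0)) [ 10. 136.  57.]
0 0 (np.float64(211.0), np.float64(100.0)) [ 10. 135.  58.]
0 0.02 (np.float64(213.0), np.float64(120.0)) [ 19. 163.  96.]
1 -0.02 (np.float64(263.0), np.float64(80.0)) [ 12. 159. 116.]
1 0 (np.float64(264.0), np.float64(100.0)) [ 10. 140.  57.]
1 0.02 (np.float64(265.0), np.float64(120.0)) [ 19. 164.  98.]
2 -0.02 (np.float64(317.0), np.float64(80.0)) [ 11. 159. 106.]
2 0 (np.float64(318.0), np.float64(100.0)) [ 12. 162. 106.]
2 0.02 (np.float64(318.0), np.float64(120.0)) [ 20. 178. 186.]
3 -0.02 (np.float64(372.0), np.float64(80.0)) [110. 115. 135.]
3 0 (np.float64(371.0), np.float64(100.0)) [110. 117. 140.]
3 0.02 (np.float64(370.0), np.float64(119.0)) [110. 115. 138.]
```

Discs of all three blocks sit where they should. Contact in pocket 2 came 1.5 mm early, so I'll press it from above with the closed tongs to make sure it is fully down.

```bash
python3 -m creep '[[-0.3,-0.93,0.126,0,0,0,0],[-0.3,-0.93,0.126,0,0,0,0],[-0.3,-0.93,0.126,0,0,0,0],[-0.3,-0.93,0.126,0,0,0,0],[-0.3,0,0,-1,0,0,0],[-0.3,0,0,-1,0,0,0],[-0.3,0,0,-1,0,0,0],[-0.3,0,0,-1,0,0,0],[-0.3,0,0,-0.5,0,0,0],[-0.3,0,0,0,0,0,0],[-0.3,0,0,0,0,0,0]]' 40; python3 -m creep '[[-0.3,0,0,-0.2,0,0,0],[-0.3,0,0,0,0,0,0]]'| sed -n '2p;4p'; python3 -m creep '[[-0.3,0,0,-0.1,0,0,0],[-0.3,0,0,0,0,0,0]]'| sed -n '2p;4p'
```

```text
t: 55.9
tcp_pos: [0.4907, 0.2822, 0.1675]
tcp_rot: [0.07, 0.998, 0.0, 0.0]
wrist_force: [0.7, -0.5, -0.1]
opening: 0.356
grasp_force: 10.4
tcp_pos: [0.4917, 0.2826, 0.1641]
wrist_force: [-0.2, -0.8, 3.4]
tcp_pos: [0.4927, 0.2827, 0.1632]
wrist_force: [-0.1, -0.5, 9.1]
```

```bash
python3 -m creep '[[-0.3,0,0,0.8,0,0,0],[-0.3,-0.125,-0.93,0,0,0,0],[-0.3,-0.125,-0.93,0,0,0,0],[-0.3,-0.125,-0.93,0,0,0,0],[-0.3,0,0,0,0,0,0],[-0.3,0,0,-0.5,0,0,0],[-0.3,0,0,0,0,0,0]]' |sed -n '2p;4p'; python3 -m creep '[[-0.3,0,0,-0.15,0,0,0],[-0.3,0,0,0,0,0,0]]'| sed -n '2p;4p'; python3 -m creep '[[-0.3,0,0,-0.15,0,0,0],[-0.3,0,0,0,0,0,0]]'| sed -n '2p;4p'; python3 -m creep '[[-0.3,0,0,-0.1,0,0,0],[-0.3,0,0,0,0,0,0]]'| sed -n '2p;4p'
```

```text
tcp_pos: [0.4824, 0.2256, 0.1651]
wrist_force: [0.5, -0.0, -1.7]
tcp_pos: [0.483, 0.2264, 0.1631]
wrist_force: [1.0, 0.2, -1.8]
tcp_pos: [0.4831, 0.2264, 0.1604]
wrist_force: [0.5, 0.0, -1.2]
tcp_pos: [0.4831, 0.2262, 0.1585]
wrist_force: [0.7, 0.1, -1.0]
```

```bash
python3 -m creep '[[-0.3,0,0,-0.1,0,0,0],[-0.3,0,0,0,0,0,0]]'| sed -n '2p;4p'; python3 -m creep '[[-0.3,0,0,-0.1,0,0,0],[-0.3,0,0,0,0,0,0]]'| sed -n '2p;4p'
python3 - <<'E'
from h import *
for k in (2,3):
    im=cv2.imread(f'pics/k{k}.png'); cv2.imwrite(f'pics/c{k}.png',im[60:160,180:400])
a=cv2.imread('pics/k2.png')[50:160,240:400]; b=cv2.imread('pics/k3.png')[50:160,240:400]
cv2.imwrite('pics/cmp.png',cv2.resize(np.hstack([a,b]),None,fx=2.5,fy=2.5,interpolation=cv2.INTER_NEAREST))
E
```

```text
tcp_pos: [0.4833, 0.2262, 0.1567]
wrist_force: [0.1, 0.8, -1.2]
tcp_pos: [0.4843, 0.2263, 0.1562]
wrist_force: [-1.2, -0.7, 7.8]
```

View pics/cmp.png

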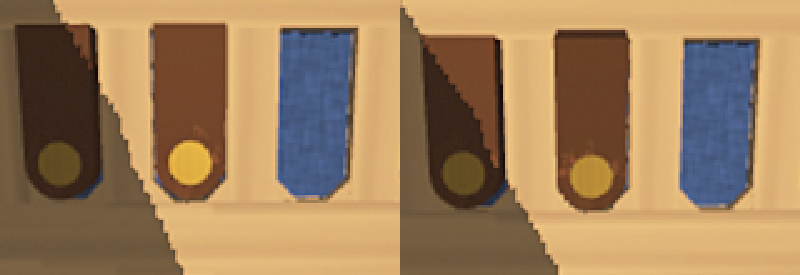

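The comparison shows pocket 1's block flat. Pocket 2's block has its square-end face visible, so that end is riding on the near rim (contact 7.5 mm high). I'll nudge it towards the bar from its square end with the closed tongs so it drops.

```bash
python3 -m creep '[[-0.3,0,0,1,0,0,0],[-0.3,0,0,1.0,0,0,0],[-0.3,0,0,0.2,0,0,0],[-0.3,-0.665,0.805,0,0,0,0],[-0.3,-0.665,0.805,0,0,0,0],[-0.3,-0.665,0.805,0,0,0,0],[-0.3,-0.665,0.805,0,0,0,0],[-0.3,0,0,0,0,0,0],[-0.3,0,0,-1,0,0,0],[-0.3,0,0,-1,0,0,0],[-0.3,0,0,-0.6,0,0,0],[-0.3,0,0,0,0,0,0]]' |sed -n '2p;4p'; python3 -m creep '[[-0.3,0,0,0,0,0,0],[-0.3,0,0,0,0,0,0]]' |sed -n '2p;4p'
```

```text
tcp_pos: [0.429, 0.2893, 0.1447]
wrist_force: [-0.3, 0.1, -1.9]
tcp_pos: [0.4308, 0.2908, 0.1476]
wrist_force: [0.7, 0.4, -1.3]
```

```bash
python3 -m creep '[[-0.3,0.25,-0.034,0,0,0,0],[-0.3,0.2,-0.027,0,0,0,0],[-0.3,0,0,0,0,0,0],[-0.3,0,0,0,0,0,0]]' |sed -n '2p;4p'; for i in 1; do python3 -m creep '[[-0.3,0.05,-0.007,0,0,0,0],[-0.3,0,0,0,0,0,0]]' |sed -n '2p;4p';python3 -m creep '[[-0.3,0.05,-0.007,0,0,0,0],[-0.3,0,0,0,0,0,0]]' |sed -n '2p;4p';python3 -m creep '[[-0.3,0.05,-0.007,0,0,0,0],[-0.3,0,0,0,0,0,0]]' |sed -n '2p;4p'; python3 -m creep '[[-0.3,0.05,-0.007,0,0,0,0],[-0.3,0,0,0,0,0,0]]' |sed -n '2p;4p'; done
python3 - <<'E'
from h import *
c=snap('wrist','n1.png'); hsv=cv2.cvtColor(c['pixels'],cv2.COLOR_BGR2HSV).astype(int); H,S,V=[hsv[...,i] for i in range(3)]
m=((H>17)&(H<32)&(V>50)&(S>140)).astype(np.uint8)
n,l,t,ce=cv2.connectedComponentsWithStats(m)
for i in range(1,n):
    if 40<t[i,4]<900: print(t[i],ce[i].round(1),ray(c,*ce[i],.044)[:2].round(4))
E
```

```text
tcp_pos: [0.4393, 0.2894, 0.1469]
wrist_force: [-0.5, 0.2, -0.9]
tcp_pos: [0.44, 0.2892, 0.1467]
wrist_force: [-0.5, 0.5, -0.8]
tcp_pos: [0.4411, 0.2891, 0.1468]
wrist_force: [0.3, -0.6, -0.8]
tcp_pos: [0.4421, 0.289, 0.1468]
wrist_force: [0.6, 0.7, -0.7]
tcp_pos: [0.4431, 0.2888, 0.1467]
wrist_force: [-0.8, -0.3, -1.9]
[176 265  21  19 311] [185.6 274. ] [0.4954 0.1669]
[242 265  11  15  91] [246.5 271.5] [0.5005 0.2197]
[306 269  21  16 268] [315.9 276.6] [0.514  0.2784]
```

Run:
```python
from h import *
im=cv2.imread('pics/k3.png'); hsv=cv2.cvtColor(im,cv2.COLOR_BGR2HSV)
for nm,u in (('p2',310),('p2r',320),('p3',366)):
    print(nm,[(v,hsv[v,u].tolist()) for v in list(range(60,70))])
    print(nm,'nose',[(v,hsv[v,u].tolist()) for v in list(range(124,138,2))])
# block width profile rows: p2 vs p1 in k2 (both at camera nadir column)
for f,u0 in (('k3',316),('k2',316)):
    h=cv2.cvtColor(cv2.imread(f'pics/{f}.png'),cv2.COLOR_BGR2HSV).astype(int)
    b=((h[...,0]<33)&(h[...,1]>125)&(h[...,2]<215))
    o=[]
    for v in range(60,134,6):
        us=np.where(b[v,u0-30:u0+30])[0]+u0-30; o.append((v,int(us.min()),int(us.max())) if len(us) else v)
    print(f,o)
```

```text
p2 [(60, [18, 118, 230]), (61, [16, 121, 200]), (62, [12, 141, 83]), (63, [11, 152, 62]), (64, [11, 157, 73]), (65, [12, 160, 97]), (66, [12, 168, 106]), (67, [11, 160, 107]), (68, [11, 162, 107]), (69, [11, 156, 108])]
p2 nose [(124, [20, 181, 193]), (126, [18, 174, 154]), (128, [10, 158, 105]), (130, [11, 159, 109]), (132, [11, 152, 94]), (134, [16, 119, 208]), (136, [17, 120, 215])]
p2r [(60, [18, 120, 230]), (61, [16, 124, 199]), (62, [12, 143, 84]), (63, [11, 155, 61]), (64, [12, 157, 73]), (65, [12, 158, 97]), (66, [12, 158, 108]), (67, [11, 164, 106]), (68, [11, 166, 106]), (69, [11, 164, 106])]
p2r nose [(124, [20, 179, 185]), (126, [20, 180, 195]), (128, [13, 166, 106]), (130, [11, 161, 103]), (132, [11, 167, 101]), (134, [17, 115, 159]), (136, [16, 122, 216])]
p3 [(60, [17, 119, 218]), (61, [17, 120, 219]), (62, [17, 118, 223]), (63, [18, 118, 230]), (64, [17, 123, 218]), (65, [17, 123, 141]), (66, [10, 72, 74]), (67, [110, 121, 59]), (68, [110, 118, 95]), (69, [111, 117, 131])]
p3 nose [(124, [110, 115, 133]), (126, [110, 115, 129]), (128, [110, 114, 137]), (130, [110, 129, 142]), (132, [178, 25, 133]), (134, [17, 125, 181]), (136, [17, 122, 214])]
k3 [60, (66, 301, 331), (72, 301, 330), (78, 301, 330), (84, 301, 329), (90, 301, 329), (96, 301, 329), (102, 302, 329), (108, 302, 332), (114, 303, 329), (120, 302, 329), (126, 304, 328), (132, 309, 323)]
k2 [(60, 300, 330), (66, 302, 330), (72, 302, 330), (78, 302, 329), (84, 302, 329), (90, 301, 329), (96, 302, 329), (102, 303, 329), (108, 303, 329), (114, 302, 329), (120, 300, 327), (126, 308, 323), 132]
```

The strip is dark brown, so it is the block's square face lying about 4 mm over the near rim (nose down). Keep nudging it +x.

```bash
for i in 1; do python3 -m creep '[[-0.3,0.05,-0.007,0,0,0,0],[-0.3,0,0,0,0,0,0]]' |sed -n '2p;4p';python3 -m creep '[[-0.3,0.05,-0.007,0,0,0,0],[-0.3,0,0,0,0,0,0]]' |sed -n '2p;4p';python3 -m creep '[[-0.3,0.05,-0.007,0,0,0,0],[-0.3,0,0,0,0,0,0]]' |sed -n '2p;4p'; done
cat > disc.py <<'E'
from h import *
c=snap('wrist'); hsv=cv2.cvtColor(c['pixels'],cv2.COLOR_BGR2HSV).astype(int); H,S,V=[hsv[...,i] for i in range(3)]
m=((H>17)&(H<32)&(V>50)&(S>140)).astype(np.uint8)
n,l,t,ce=cv2.connectedComponentsWithStats(m)
for i in range(1,n):
    if 40<t[i,4]<900: print(t[i],ce[i].round(1),ray(c,*ce[i],.044)[:2].round(4))
E
python3 disc.py
```

```text
tcp_pos: [0.4441, 0.2887, 0.1467]
wrist_force: [-0.0, 0.4, -1.6]
tcp_pos: [0.4451, 0.2885, 0.1467]
wrist_force: [-0.0, 0.9, -0.9]
tcp_pos: [0.4462, 0.2884, 0.1468]
wrist_force: [-0.6, 0.4, -1.2]
[175 262  21  19 312] [185.1 270.7] [0.4953 0.1669]
[242 265  11  13  93] [246.5 269.9] [0.5021 0.2196]
[306 265  21  17 295] [316.  272.7] [0.5133 0.2786]
```

```bash
for i in 1; do python3 -m creep '[[-0.3,0.05,-0.007,0,0,0,0],[-0.3,0,0,0,0,0,0]]' |sed -n '2p;4p';python3 -m creep '[[-0.3,0.05,-0.007,0,0,0,0],[-0.3,0,0,0,0,0,0]]' |sed -n '2p;4p'; done; python3 disc.py; python3 -m creep '[[-0.3,0.05,-0.007,0,0,0,0],[-0.3,0,0,0,0,0,0]]' |sed -n '2p;4p'; python3 disc.py
```

```text
tcp_pos: [0.4471, 0.2882, 0.1467]
wrist_force: [0.3, -0.2, -1.1]
tcp_pos: [0.4479, 0.2881, 0.1467]
wrist_force: [-0.3, -0.3, -0.9]
[175 260  21  19 308] [184.9 269.2] [0.4955 0.1668]
[242 265  11  12  89] [246.4 269.3] [0.5031 0.2195]
[306 265  21  17 290] [316.  272.4] [0.5146 0.2785]
tcp_pos: [0.449, 0.288, 0.1467]
wrist_force: [-0.4, -0.9, 0.2]
[175 259  21  19 314] [184.8 268. ] [0.4955 0.1669]
[242 264  11  12  90] [246.7 268.3] [0.5033 0.2197]
[306 264  21  16 286] [316.  271.1] [0.5145 0.2785]
```

```bash
python3 -m creep '[[-0.3,-0.2,0.02,0,0,0,0],[-0.3,0,0,1,0,0,0],[-0.3,0,0,1,0,0,0],[-0.3,0,0,1,0,0,0],[-0.3,0,0,1,0,0,0],[-0.3,0,0,1,0,0,0],[-0.3,0,0,0.45,0,0,0]]' >/dev/null;python3 -m creep '[[-0.3,1,-0.13,0,0,0,0],[-0.3,1,-0.13,0,0,0,0],[-0.3,1,-0.13,0,0,0,0],[-0.3,1,-0.13,0,0,0,0],[-0.3,1,-0.13,0,0,0,0],[-0.3,1,-0.13,0,0,0,0],[-0.3,0,0,0,0,0,0],[-0.3,0,0,0,0,0,0]]' >/dev/null
cat > prof.py <<'E'
from h import *
import sys
st(); c=snap('wrist',sys.argv[1]); h=cv2.cvtColor(c['pixels'],cv2.COLOR_BGR2HSV).astype(int)
e=np.array([np.cos(np.radians(-7.8)),np.sin(np.radians(-7.8)),0]); f=np.array([-e[1],e[0],0])
for k in map(int,sys.argv[2:]):
    P=np.array([.4762+.0076*k,.1716+.0555*k,.024])
    x=np.arange(-.050,.0505,.001)
    L=[h[int(round(v)),int(round(u))] for u,v in (proj(c,P+a*e) for a in x)]
    print('pocket',k,'-x end',[(int(round(a*1000)),L[i][0],L[i][1],L[i][2]) for i,a in enumerate(x) if -44<=a*1000<=-28]); 
    print('   +x end',[(int(round(a*1000)),L[i][0],L[i][1],L[i][2]) for i,a in enumerate(x) if 29<=a*1000<=42])
    a=.028; # across at x=0
    m=((h[...,0]>17)&(h[...,0]<32)&(h[...,2]>50)&(h[...,1]>140)); 
    u,v=map(int,proj(c,P+.02*e+[0,0,.02])); ys,xs=np.where(m[v-15:v+15,u-15:u+15]); 
    if len(xs): p=ray(c,xs.mean()+u-15,ys.mean()+v-15,.044)[:2]-P[:2]; print('   disc rel',(1000*p@e[:2]).round(1),(1000*p@f[:2]).round(1),'wh',np.ptp(xs)+1,np.ptp(ys)+1)
E
python3 prof.py n2.png 1 2
```

```text
t 63.5 tcp [0.5647 0.2726 0.2549] yaw 171.89 z [-0.001 -0.001 -1.   ] q [ 0.45  0.36  0.07  1.28 -0.    0.59] F [ 0.6 -0.1 -2. ] op 0.354 g 10.4
pocket 1 -x end [(-44, np.int64(17), np.int64(118), np.int64(220)), (-43, np.int64(17), np.int64(119), np.int64(219)), (-42, np.int64(17), np.int64(119), np.int64(219)), (-41, np.int64(17), np.int64(118), np.int64(220)), (-40, np.int64(17), np.int64(119), np.int64(221)), (-39, np.int64(17), np.int64(116), np.int64(226)), (-38, np.int64(17), np.int64(120), np.int64(228)), (-37, np.int64(15), np.int64(132), np.int64(178)), (-36, np.int64(11), np.int64(176), np.int64(103)), (-35, np.int64(12), np.int64(168), np.int64(114)), (-34, np.int64(11), np.int64(165), np.int64(116)), (-33, np.int64(11), np.int64(166), np.int64(117)), (-32, np.int64(11), np.int64(163), np.int64(117)), (-31, np.int64(12), np.int64(163), np.int64(117)), (-30, np.int64(11), np.int64(166), np.int64(117)), (-29, np.int64(11), np.int64(166), np.int64(117))]
   +x end [(29, np.int64(20), np.int64(168), np.int64(102)), (30, np.int64(19), np.int64(154), np.int64(93)), (31, np.int6
[... 1374 characters left out ...]
t64(118))]
   +x end [(29, np.int64(20), np.int64(180), np.int64(223)), (30, np.int64(20), np.int64(180), np.int64(223)), (31, np.int64(20), np.int64(180), np.int64(223)), (32, np.int64(20), np.int64(181), np.int64(227)), (33, np.int64(19), np.int64(180), np.int64(210)), (34, np.int64(18), np.int64(173), np.int64(130)), (35, np.int64(11), np.int64(161), np.int64(90)), (36, np.int64(11), np.int64(161), np.int64(90)), (37, np.int64(12), np.int64(165), np.int64(113)), (38, np.int64(12), np.int64(168), np.int64(111)), (39, np.int64(10), np.int64(169), np.int64(104)), (40, np.int64(14), np.int64(127), np.int64(162)), (41, np.int64(16), np.int64(121), np.int64(222))]
   disc rel 23.0 -1.0 wh 17 18
```

Pocket 2's block is now bright and level, and sits at the +x end of its clearance. Press to verify the height (seated reference 0.1565).

```bash
python3 -m creep '[[-0.3,-0.91,0.12,0,0,0,0],[-0.3,-0.91,0.12,0,0,0,0],[-0.3,-0.91,0.12,0,0,0,0],[-0.3,-0.91,0.12,0,0,0,0],[-0.3,0,0,-1,0,0,0],[-0.3,0,0,-1,0,0,0],[-0.3,0,0,-1,0,0,0],[-0.3,0,0,-1,0,0,0],[-0.3,0,0,-0.4,0,0,0],[-0.3,0,0,0,0,0,0],[-0.3,0,0,0,0,0,0]]' |sed -n '2p;4p'; python3 -m creep '[[-0.3,0,0,-0.2,0,0,0],[-0.3,0,0,0,0,0,0]]'| sed -n '2p;4p'; python3 -m creep '[[-0.3,0,0,-0.15,0,0,0],[-0.3,0,0,0,0,0,0]]'| sed -n '2p;4p'
```

```text
tcp_pos: [0.4922, 0.2827, 0.1686]
wrist_force: [0.1, -0.1, 0.3]
tcp_pos: [0.4925, 0.2825, 0.1641]
wrist_force: [-0.2, 0.0, -1.7]
tcp_pos: [0.4922, 0.2823, 0.1606]
wrist_force: [-0.3, -0.8, -1.2]
```

```bash
python3 -m creep '[[-0.3,0,0,-0.1,0,0,0],[-0.3,0,0,0,0,0,0]]'| sed -n '2p;4p'; python3 -m creep '[[-0.3,0,0,-0.1,0,0,0],[-0.3,0,0,0,0,0,0]]'| sed -n '2p;4p';  python3 -m creep '[[-0.3,0,0,-0.08,0,0,0],[-0.3,0,0,0,0,0,0]]'| sed -n '2p;4p'
```

```text
tcp_pos: [0.4921, 0.2823, 0.1585]
wrist_force: [0.3, 0.5, -1.2]
tcp_pos: [0.4921, 0.2823, 0.1565]
wrist_force: [-0.5, 0.1, -1.0]
tcp_pos: [0.4928, 0.2825, 0.1562]
wrist_force: [-1.5, -1.7, 5.4]
```

Seated (contact 0.156). On to block d.

```bash
python3 -m creep '[[-0.3,0,0,1,0,0,0],[0.27,0,0,1,0,0,0],[0.27,0,0,1,0,0,0],[0.27,0,0,1,0,0,0],[0.27,0,0,1,0,0,0],[0.27,-0.074,-0.99,0,0,0,-1],[0.27,-0.074,-0.99,0,0,0,-1],[0.27,-0.074,-0.99,0,0,0,-1],[0.27,-0.074,-0.99,0,0,0,-1],[0.27,-0.074,-0.99,0,0,0,-1],[0.27,-0.074,-0.99,0,0,0,-1],[0.27,-0.074,-0.99,0,0,0,-1]]' | tail -2
python3 -m creep '[[0.27,-0.074,-0.99,0,0,0,-1],[0.27,-0.074,-0.99,0,0,0,-1],[0.27,-0.074,-0.99,0,0,0,-1],[0.27,-0.074,-0.99,0,0,0,-1],[0.27,-0.074,-0.99,0,0,0,-1],[0.27,-0.074,-0.99,0,0,0,-1],[0.27,-0.074,-0.99,0,0,0,-1],[0.27,-0.074,-0.99,0,0,0,-1],[0.27,-0.074,-0.99,0,0,0,-1],[0.27,-0.074,-0.99,0,0,0,-1],[0.27,-0.074,-0.99,0,0,0,-1],[0.27,-0.074,-0.99,0,0,0,-1]]' >/dev/null
python3 -m creep '[[0.27,-0.074,-0.99,0,0,0,-1],[0.27,-0.074,-0.99,0,0,0,-1],[0.27,-0.074,-0.99,0,0,0,-1],[0.27,-0.074,-0.99,0,0,0,-1],[0.27,-0.074,-0.99,0,0,0,-1],[0.27,-0.074,-0.99,0,0,0,-1],[0.27,-0.074,-0.99,0,0,0,-1],[0.27,-0.074,-0.99,0,0,0,-1],[0.27,-0.074,-0.99,0,0,0,-1],[0.27,-0.074,-0.99,0,0,0,-1],[0.27,-0.074,-0.99,0,0,0,-0.3],[0.27,-0.074,-0.99,0,0,0,0]]' >/dev/null
python3 -m creep '[[0.27,-0.074,-0.99,0,0,0,0],[0.27,-0.074,-0.99,0,0,0,0],[0.27,-0.074,-0.99,0,0,0,0],[0.27,-0.074,-0.99,0,0,0,0],[0.27,-0.074,-0.99,0,0,0,0],[0.27,0,0,0,0,0,0],[0.27,0,0,0,0,0,0]]' >/dev/null; python3 blk.py b6.png
```

```text
opening: 0.632
grasp_force: 6.8
t 69.95 tcp [ 0.4387 -0.4308  0.2548] yaw -3.93 z [-0.     0.001 -1.   ] q [-0.78  0.34  0.04  1.27  0.    2.43] F [-0.2  0.1 -1.7] op 0.637 g 6.8
px [319.  88.] size [27.5 67.6] C [ 0.5198 -0.438 ] disc [ 0.4997 -0.4368] 0.0202 phi 176.8 turn 0.8 loc [81.5  1.8] CfromDisc [ 0.5196 -0.4379]
cam [ 0.517 -0.435  0.397]
```

```bash
cat > tips.py <<'E'
import cv2,numpy as np,sys
for f in sys.argv[1:]:
    h=cv2.cvtColor(cv2.imread('pics/'+f),cv2.COLOR_BGR2HSV).astype(int); m=((h[...,0]>3)&(h[...,0]<17)&(h[...,1]>170)); m[:150]=0;m[240:]=0;m[:,:265]=0;m[:,370:]=0
    n,l,t,ce=cv2.connectedComponentsWithStats(m.astype(np.uint8)); print(f,[(t[i].tolist(),ce[i].round(1).tolist()) for i in range(1,n) if t[i,4]>100])
E
python3 tips.py b1.png b2.png b4.png b5.png b6.png
python3 -m creep '[[0.27,1,-0.077,0,0,0,0.13],[0.27,1,-0.077,0,0,0,0],[0.27,1,-0.077,0,0,0,0],[0.27,1,-0.077,0,0,0,0],[0.27,0.06,0,-1,0,0,0],[0.27,0,0,-1,0,0,0],[0.27,0,0,-1,0,0,0],[0.27,0,0,-1,0,0,0],[0.27,0,0,0,0,0,0],[0.27,0,0,0,0,0,0]]' |sed -n 2p; python3 -m creep '[[0.27,0,0,-1,0,0,0],[0.27,0,0,-1,0,0,0],[0.27,0,0,-0.5,0,0,0],[0.27,0,0,0,0,0,0],[0.27,0,0,0,0,0,0]]'|sed -n 2p; python3 -m creep '[[0.1,0,0,0,0,0,0],[0,0,0,0,0,0,0],[-0.1,0,0,0,0,0,0],[-0.1,0,0,0,0,0,0],[-0.1,0,0,0,0,0,0],[-0.1,0,0,0,0,0,0]]'; python3 -m creep '[[-0.1,0,0,0.5,0,0,0],[-0.1,0,0,1,0,0,0],[-0.1,0,0,1,0,0,0],[-0.1,0,0,1,0,0,0],[-0.1,0,0,1,0,0,0],[-0.1,0,0,1,0,0,0],[-0.1,0,0,1,0,0,0],[-0.1,0,0,0,0,0,0]]'
cat > held.py <<'E'
from h import *
import sys
s=st(); c=snap('wrist',sys.argv[1]); M=Rot.from_quat(s['tcp_rot']).as_matrix()
h=cv2.cvtColor(c['pixels'],cv2.COLOR_BGR2HSV).astype(int); H,S,V=h[...,0],h[...,1],h[...,2]
for y in (-.008,0,.008):
    o=[]
    for x in np.arange(.048,.019,-.002):
        u,v=proj(c,s['tcp_pos']+M@np.array([x,y,.0945])); a=h[int(round(v)),int(round(u))]; o.append((int(x*1000),*map(int,a)))
    print(y,o)
E
python3 held.py h1.png; python3 tips.py h1.png
```

```text
b1.png [([279, 187, 14, 40, 234], [287.7, 199.8]), ([342, 187, 14, 41, 226], [346.2, 199.0])]
b2.png [([279, 187, 14, 38, 231], [287.9, 199.1]), ([342, 187, 14, 39, 227], [346.2, 198.9])]
b4.png [([278, 186, 17, 44, 264], [288.4, 200.3]), ([342, 186, 14, 41, 226], [346.1, 198.2])]
b5.png [([279, 188, 14, 37, 220], [287.9, 199.6]), ([342, 188, 14, 39, 207], [346.0, 199.4])]
b6.png [([279, 184, 14, 42, 237], [287.5, 197.2]), ([342, 184, 14, 42, 235], [346.5, 196.9])]
tcp_pos: [0.5202, -0.4358, 0.1754]
tcp_pos: [0.5207, -0.4369, 0.1264]
t: 72.1
tcp_pos: [0.5211, -0.4374, 0.1269]
tcp_rot: [1.0, -0.027, 0.001, 0.001]
wrist_force: [-0.4, 1.1, 5.4]
opening: 0.501
grasp_force: 41.4
t: 72.9
tcp_pos: [0.5212, -0.4375, 0.2586]
tcp_rot: [1.0, -0.027, 0.002, 0.001]
wrist_force: [0.9, -0.7, -1.8]
opening: 0.503
grasp_force: 41.0
t 72.9 tcp [ 0.5212 -0.4375  0.2586] yaw -3.1 z [ 0.004 -0.003 -1.   ] q [-0.7   0.46  0.23  1.33  0.    2.5 ] F [ 0.9 -0.7 -1.8] op 0.503 g 41.0
-0.008 [(48, 18, 39, 119), (46, 19, 37, 117), (44, 19, 38, 115), (41, 20, 39, 117), (39, 22, 33, 116), (37, 11, 188, 42), (35, 12, 140, 51), (33, 11, 142, 52), (31, 11, 148, 55), (29, 12, 143, 57), (27, 12, 136, 58), (25, 12, 150, 56), (23, 10, 132, 58), (21, 12, 153, 55), (19, 10, 137, 56)]
0 [(48, 18, 39, 118), (46, 20, 39, 117), (44, 19, 37, 117), (41, 20, 40, 115), (39, 18, 35, 124), (37, 12, 180, 44), (35, 12, 130, 51), (33, 10, 132, 52), (31, 11, 137, 56), (29, 11, 150, 56), (27, 10, 134, 57), (25, 9, 136, 58), (23, 10, 136, 58), (21, 10, 146, 56), (19, 10, 134, 57)]
0.008 [(48, 20, 39, 119), (46, 19, 40, 121), (44, 19, 37, 118), (41, 19, 39, 112), (39, 23, 30, 255), (37, 9, 229, 29), (35, 12, 135, 51), (33, 12, 145, 51), (31, 12, 150, 56), (29, 11, 143, 57), (27, 10, 143, 57), (25, 11, 141, 58), (23, 10, 143, 57), (21, 11, 139, 57), (19, 9, 134, 57)]
h1.png [([335, 180, 13, 40, 197], [339.6, 194.0]), ([287, 182, 12, 37, 194], [294.0, 193.5])]
```

```bash
python3 tips.py b3.png j1.png h1.png
python3 - <<'E'
from h import *
# square-end profile of the held block in j1/b3 (pick a) against h1 (pick d), same tool-frame line
s=sensors.observe(); c=snap('wrist'); M=Rot.from_quat(s['tcp_rot']).as_matrix()
for f in ('b3.png','j1.png','h1.png'):
    h=cv2.cvtColor(cv2.imread('pics/'+f),cv2.COLOR_BGR2HSV).astype(int)
    o=[]
    for x in np.arange(.046,.027,-.0015):
        u,v=proj(c,s['tcp_pos']+M@np.array([x,0,.0945])); o.append((round(x*1000,1),int(round(v)),*map(int,h[int(round(v)),int(round(u))])))
    print(f,o)
E
```

```text
b3.png [([287, 186, 12, 38, 177], [294.2, 198.1]), ([336, 187, 12, 38, 176], [339.7, 198.6])]
j1.png [([286, 186, 13, 39, 193], [293.8, 198.1]), ([336, 186, 14, 39, 194], [340.2, 197.6])]
h1.png [([335, 180, 13, 40, 197], [339.6, 194.0]), ([287, 182, 12, 37, 194], [294.0, 193.5])]
b3.png [(np.float64(46.0), 141, 21, 38, 217), (np.float64(44.5), 143, 19, 42, 213), (np.float64(43.0), 145, 19, 41, 212), (np.float64(41.5), 147, 20, 43, 221), (np.float64(40.0), 149, 18, 41, 74), (np.float64(38.5), 151, 11, 148, 55), (np.float64(37.0), 153, 10, 140, 53), (np.float64(35.5), 155, 11, 128, 40), (np.float64(34.0), 157, 12, 168, 105), (np.float64(32.5), 159, 11, 158, 100), (np.float64(31.0), 161, 11, 162, 101), (np.float64(29.5), 163, 11, 164, 101), (np.float64(28.0), 165, 12, 167, 101)]
j1.png [(np.float64(46.0), 141, 16, 121, 200), (np.float64(44.5), 143, 16, 119, 170), (np.float64(43.0), 145, 17, 115, 100), (np.float64(41.5), 147, 17, 111, 101), (np.float64(40.0), 149, 15, 112, 73), (np.float64(38.5), 151, 11, 135, 53), (np.float64(37.0), 153, 10, 128, 50), (np.float64(35.5), 155, 10, 133, 48), (np.float64(34.0), 157, 10, 143, 57), (np.float64(32.5), 159, 11, 144, 55), (np.float64(31.0), 161, 12, 139, 57), (np.float64(29.5), 163, 11, 143, 57), (np.float64(28.0), 165, 12, 150, 56)]
h1.png [(np.float64(46.0), 141, 20, 39, 117), (np.float64(44.5), 143, 19, 37, 117), (np.float64(43.0), 145, 19, 37, 116), (np.float64(41.5), 147, 19, 38, 114), (np.float64(40.0), 149, 18, 35, 124), (np.float64(38.5), 151, 12, 180, 44), (np.float64(37.0), 153, 12, 149, 53), (np.float64(35.5), 155, 13, 146, 49), (np.float64(34.0), 157, 10, 132, 52), (np.float64(32.5), 159, 11, 137, 56), (np.float64(31.0), 161, 11, 152, 57), (np.float64(29.5), 163, 12, 137, 56), (np.float64(28.0), 165, 10, 134, 57)]
```

The held block is level: its square-end edge is at +33.4 mm in tool x, as expected. Carry it to pocket 3.

```bash
python3 -m creep '[[-0.1,-0.03,0.99,0,0,0,1],[-0.1,-0.03,0.99,0,0,0,1],[-0.1,-0.03,0.99,0,0,0,1],[-0.1,-0.03,0.99,0,0,0,1],[-0.1,-0.03,0.99,0,0,0,1],[-0.1,-0.03,0.99,0,0,0,1],[-0.1,-0.03,0.99,0,0,0,1],[-0.1,-0.03,0.99,0,0,0,1],[-0.1,-0.03,0.99,0,0,0,1],[-0.1,-0.03,0.99,0,0,0,1],[-0.1,-0.03,0.99,0,0,0,1],[-0.1,-0.03,0.99,0,0,0,1]]' >/dev/null
python3 -m creep '[[-0.1,-0.03,0.99,0,0,0,1],[-0.1,-0.03,0.99,0,0,0,1],[-0.1,-0.03,0.99,0,0,0,1],[-0.1,-0.03,0.99,0,0,0,1],[-0.1,-0.03,0.99,0,0,0,1],[-0.1,-0.03,0.99,0,0,0,1],[-0.1,-0.03,0.99,0,0,0,1],[-0.1,-0.03,0.99,0,0,0,1],[-0.1,-0.03,0.99,0,0,0,1],[-0.1,-0.03,0.99,0,0,0,1],[-0.1,-0.03,0.99,0,0,0,1],[-0.1,-0.03,0.99,0,0,0,1]]' >/dev/null
python3 -m creep '[[-0.1,-0.03,0.99,0,0,0,1],[-0.1,-0.03,0.99,0,0,0,1],[-0.1,-0.03,0.99,0,0,0,1],[-0.1,-0.03,0.99,0,0,0,1],[-0.1,-0.03,0.99,0,0,0,1],[-0.1,-0.03,0.99,0,0,0,0.15],[-0.1,-0.03,0.99,0,0,0,0],[-0.1,-0.03,0.99,0,0,0,0],[-0.1,-0.03,0.99,0,0,0,0],[-0.1,-0.03,0.99,0,0,0,0],[-0.1,-0.03,0.99,0,0,0,0],[-0.1,-0.03,0.99,0,0,0,0]]' >/dev/null
python3 -m creep '[[-0.1,-0.03,0.99,0,0,0,0],[-0.1,-0.03,0.99,0,0,0,0],[-0.1,-0.03,0.99,0,0,0,0],[-0.1,0,0,-1,0,0,0],[-0.1,0,0,-1,0,0,0],[-0.1,0,0,-1,0,0,0],[-0.1,0,0,-1,0,0,0],[-0.1,0,0,0,0,0,0],[-0.1,0,0,0,0,0,0],[-0.1,0,0,0,0,0,0]]' >/dev/null; python3 held.py h2.png; python3 tips.py h2.png
```

```text
t 77.6 tcp [0.4973 0.3362 0.1763] yaw 171.8 z [ 0.001  0.001 -1.   ] q [ 0.59  0.34 -0.14  1.09 -0.    0.74] F [ 0.3  0.3 -1. ] op 0.499 g 41.3
-0.008 [(48, 18, 114, 231), (46, 19, 114, 232), (44, 20, 115, 248), (41, 110, 125, 145), (39, 113, 99, 118), (37, 11, 152, 69), (35, 10, 128, 60), (33, 11, 161, 119), (31, 11, 167, 124), (29, 11, 162, 124), (27, 11, 158, 124), (25, 11, 162, 124), (23, 11, 158, 124), (21, 10, 160, 124), (19, 11, 160, 123)]
0 [(48, 19, 113, 231), (46, 19, 114, 232), (44, 18, 116, 239), (41, 110, 124, 148), (39, 113, 100, 122), (37, 10, 144, 69), (35, 12, 134, 59), (33, 12, 161, 119), (31, 11, 169, 124), (29, 11, 162, 124), (27, 12, 166, 123), (25, 12, 162, 123), (23, 11, 160, 123), (21, 11, 160, 123), (19, 10, 157, 122)]
0.008 [(48, 19, 113, 231), (46, 18, 113, 232), (44, 18, 118, 239), (41, 109, 122, 148), (39, 113, 106, 128), (37, 11, 142, 70), (35, 10, 137, 54), (33, 12, 163, 119), (31, 11, 162, 126), (29, 11, 158, 124), (27, 12, 165, 122), (25, 12, 167, 122), (23, 11, 160, 123), (21, 11, 160, 124), (19, 11, 158, 123)]
h2.png [([286, 182, 13, 40, 213], [293.8, 194.3]), ([336, 182, 12, 39, 203], [339.9, 194.1])]
```

Run:
```python
from h import *
s=sensors.observe(); c=snap('wrist','h3.png'); M=Rot.from_quat(s['tcp_rot']).as_matrix(); im=c['pixels']; h=cv2.cvtColor(im,cv2.COLOR_BGR2HSV).astype(int)
z0=s['tcp_pos'][2]; print(s['tcp_pos'].round(4))
u,v=proj(c,s['tcp_pos']+M@np.array([.034,0,.0945])); u=int(round(u)); print(u,v)
col=[(r,h[r,u].tolist()) for r in range(int(v)-22,int(v)+6)]; print(col)
loc=lambda p:(M.T@(p-s['tcp_pos'])*1000).round(1)
for r in range(int(v)-18,int(v)+4): print(r,'rim x',loc(ray(c,u,r-.5,.024))[0],'top x',loc(ray(c,u,r-.5,z0-.0945))[0],'bottom x',loc(ray(c,u,r-.5,z0-.1264))[0])
```

```text
[0.4975 0.3362 0.1765]
316 158.31145967612585
[(136, [19, 112, 234]), (137, [19, 113, 232]), (138, [18, 113, 231]), (139, [19, 114, 231]), (140, [19, 114, 231]), (141, [19, 114, 231]), (142, [19, 113, 232]), (143, [20, 112, 235]), (144, [20, 111, 243]), (145, [16, 122, 232]), (146, [150, 22, 118]), (147, [110, 138, 144]), (148, [110, 121, 147]), (149, [109, 124, 152]), (150, [113, 103, 119]), (151, [13, 198, 67]), (152, [10, 153, 70]), (153, [10, 142, 70]), (154, [10, 137, 67]), (155, [11, 143, 64]), (156, [13, 136, 58]), (157, [12, 156, 85]), (158, [12, 161, 119]), (159, [11, 161, 125]), (160, [11, 160, 124]), (161, [11, 163, 125]), (162, [11, 165, 124]), (163, [11, 162, 124])]
140 rim x 40.1 top x 47.9 bottom x 43.6
141 rim x 39.2 top x 47.2 bottom x 42.8
142 rim x 38.3 top x 46.5 bottom x 42.0
143 rim x 37.4 top x 45.7 bottom x 41.2
144 rim x 36.5 top x 45.0 bottom x 40.3
145 rim x 35.6 top x 44.3 bottom x 39.5
146 rim x 34.7 top x 43.5 bottom x 38.7
147 rim x 33.8 top x 42.8 bottom x 37.8
148 rim x 32.8 top x 42.1 bottom x 37.0
149 rim x 31.9 top x 41.3 bottom x 36.2
150 rim x 31.0 top x 40.6 bottom x 35.3
151 rim x 30.1 top x 39.8 bottom x 34.5
152 rim x 29.2 top x 39.1 bottom x 33.6
153 rim x 28.2 top x 38.4 bottom x 32.8
154 rim x 27.3 top x 37.6 bottom x 31.9
155 rim x 26.4 top x 36.9 bottom x 31.1
156 rim x 25.5 top x 36.1 bottom x 30.3
157 rim x 24.5 top x 35.4 bottom x 29.4
158 rim x 23.6 top x 34.6 bottom x 28.5
159 rim x 22.6 top x 33.9 bottom x 27.7
160 rim x 21.7 top x 33.1 bottom x 26.8
161 rim x 20.8 top x 32.4 bottom x 26.0
```

Direct view: near rim at tool x 35.0, block face at 34.8. The block therefore needs +1.5 mm in x, then down.

```bash
python3 -m creep '[[-0.1,0.075,0.06,-0.5,0,0,0],[-0.1,0,0,-0.5,0,0,0],[-0.1,0,0,-0.4,0,0,0],[-0.1,0,0,0,0,0,0]]' | sed -n '2p;4p'; python3 -m creep '[[-0.1,0,0,-0.2,0,0,0],[-0.1,0,0,0,0,0,0]]'| sed -n '2p;4p';  python3 -m creep '[[-0.1,0,0,-0.1,0,0,0],[-0.1,0,0,0,0,0,0]]'| sed -n '2p;4p'; python3 -m creep '[[-0.1,0,0,-0.1,0,0,0],[-0.1,0,0,0,0,0,0]]'| sed -n '2p;4p'
```

```text
tcp_pos: [0.4978, 0.3361, 0.1453]
wrist_force: [1.4, -0.6, -1.7]
tcp_pos: [0.498, 0.3367, 0.1427]
wrist_force: [1.4, -0.4, -2.5]
tcp_pos: [0.4981, 0.3368, 0.141]
wrist_force: [0.4, -0.1, -1.6]
tcp_pos: [0.4981, 0.3368, 0.139]
wrist_force: [-0.4, 0.4, -1.4]
```

```bash
python3 -m creep '[[-0.1,0,0,-0.1,0,0,0],[-0.1,0,0,0,0,0,0]]'| sed -n '2p;4p'; python3 -m creep '[[-0.1,0,0,-0.05,0,0,0],[-0.1,0,0,0,0,0,0]]'| sed -n '2p;4p'
```

```text
tcp_pos: [0.4984, 0.3368, 0.1389]
wrist_force: [-2.5, -2.1, 9.1]
tcp_pos: [0.4986, 0.3368, 0.1388]
wrist_force: [-4.6, -3.1, 14.5]
```

Floor contact exactly at the expected height. Release, rise and check all four.

```bash
python3 -m creep '[[-0.1,0,0,0.1,0,0,0],[0.1,0,0,0,0,0,0],[0.27,0,0,0,0,0,0],[0.27,0,0,0,0,0,0],[0.27,0,0,0,0,0,0],[0.27,0,0,0.3,0,0,0],[0.27,0,0,1,0,0,0],[0.27,0,0,1,0,0,0],[0.27,0,0,1,0,0,0],[0.27,0,0,1,0,0,0],[0.27,0,0,1,0,0,0],[0.27,0,0,0.6,0,0,0]]'|tail -2; python3 -m creep '[[0.27,0.9,-0.4,0,0,0,0],[0.27,0.9,-0.4,0,0,0,0],[0.27,0.9,-0.4,0,0,0,0],[0.27,0.9,-0.4,0,0,0,0],[0.27,0,-0.4,0,0,0,0],[0.27,0,0,0,0,0,0],[0.27,0,0,0,0,0,0]]' >/dev/null; python3 prof.py k4.png 0 1 2 3 | sed 's/np.int64(\([0-9]*\))/\1/g'; python3 tips.py k4.png
```

```text
opening: 0.637
grasp_force: 6.8
t 81.0 tcp [0.5698 0.2965 0.2557] yaw 171.78 z [-0.001 -0.    -1.   ] q [0.48 0.39 0.11 1.3  0.   0.62] F [-0.5  0.2 -0.7] op 0.635 g 6.8
pocket 0 -x end [(-44, 17, 111, 113), (-43, 16, 112, 112), (-42, 16, 113, 113), (-41, 17, 115, 115), (-40, 17, 114, 114), (-39, 16, 115, 118), (-38, 16, 113, 115), (-37, 15, 114, 87), (-36, 10, 153, 50), (-35, 10, 146, 56), (-34, 10, 143, 59), (-33, 11, 147, 59), (-32, 12, 158, 58), (-31, 11, 145, 58), (-30, 11, 149, 58), (-29, 11, 143, 59)]
   +x end [(29, 9, 132, 58), (30, 11, 143, 57), (31, 11, 134, 57), (32, 11, 148, 57), (33, 10, 137, 56), (34, 154, 47, 43), (35, 124, 28, 72), (36, 14, 69, 96), (37, 16, 119, 111), (38, 16, 119, 111), (39, 17, 113, 117), (40, 16, 114, 119), (41, 16, 113, 120)]
   disc rel 19.7 -2.0 wh 17 17
pocket 1 -x end [(-44, 18, 116, 224), (-43, 17, 118, 223), (-42, 17, 117, 223), (-41, 17, 116, 224), (-40, 17, 116, 225), (-39, 18, 115, 227), (-38, 19, 113, 236), (-37, 16, 125, 215), (-36, 11, 166, 114), (-35, 11, 164, 115), (-34, 11, 160, 121), (-33, 11, 163, 116), (-32, 11, 157, 83), (-31,
[... 1046 characters left out ...]
, 119, 223), (-42, 18, 119, 222), (-41, 17, 119, 221), (-40, 17, 120, 221), (-39, 18, 117, 222), (-38, 18, 114, 226), (-37, 17, 119, 227), (-36, 15, 131, 179), (-35, 11, 174, 107), (-34, 11, 163, 119), (-33, 11, 161, 122), (-32, 11, 163, 122), (-31, 11, 160, 123), (-30, 11, 163, 122), (-29, 11, 161, 122)]
   +x end [(29, 21, 178, 229), (30, 20, 181, 223), (31, 18, 172, 166), (32, 9, 159, 119), (33, 11, 160, 126), (34, 11, 162, 126), (35, 11, 165, 128), (36, 11, 165, 128), (37, 11, 151, 113), (38, 16, 112, 82), (39, 16, 117, 164), (40, 17, 118, 224), (41, 17, 119, 219)]
   disc rel 20.1 -0.6 wh 17 18
k4.png [([278, 183, 16, 42, 300], [287.6, 196.9]), ([341, 183, 17, 44, 304], [346.4, 196.7])]
```

All four read as seated. The block in pocket 2 sits towards the bar (disc +3 mm), so I'll push its nose back gently a couple of mm with the closed tongs to centre it.

```bash
python3 -m creep '[[-0.3,-0.47,-0.55,0,0,0,0],[-0.3,-0.47,-0.55,0,0,0,0],[-0.3,0,0,0,0,0,0],[-0.3,0,0,-1,0,0,0],[-0.3,0,0,-1,0,0,0],[-0.3,0,0,-1,0,0,0],[-0.3,0,0,-1,0,0,0],[-0.3,0,0,-1,0,0,0],[-0.3,0,0,-0.45,0,0,0],[-0.3,0,0,0,0,0,0],[-0.3,0,0,0,0,0,0]]' |sed -n '2p;4p;5p'; python3 -m creep '[[-0.3,-0.2,0.027,0,0,0,0],[-0.3,-0.15,0.02,0,0,0,0],[-0.3,0,0,0,0,0,0]]' |sed -n '2p;4p'; python3 -m creep '[[-0.3,-0.1,0.014,0,0,0,0],[-0.3,0,0,0,0,0,0]]' |sed -n '2p;4p'; python3 -m creep '[[-0.3,-0.05,0.007,0,0,0,0],[-0.3,0,0,0,0,0,0]]' |sed -n '2p;4p'
```

```text
tcp_pos: [0.5518, 0.2753, 0.1479]
wrist_force: [-0.3, -0.8, -0.4]
opening: 0.351
tcp_pos: [0.5443, 0.276, 0.1479]
wrist_force: [-0.8, -0.5, -0.5]
tcp_pos: [0.5423, 0.2761, 0.1474]
wrist_force: [0.0, -0.6, -0.8]
tcp_pos: [0.5414, 0.2761, 0.1472]
wrist_force: [-0.0, -1.4, -0.7]
```

```bash
python3 disc.py; python3 -m creep '[[-0.3,-0.05,0.007,0,0,0,0],[-0.3,0,0,0,0,0,0]]' |sed -n '2p;4p'; python3 -m creep '[[-0.3,-0.05,0.007,0,0,0,0],[-0.3,0,0,0,0,0,0]]' |sed -n '2p;4p'; python3 disc.py;python3 -m creep '[[-0.3,-0.05,0.007,0,0,0,0],[-0.3,0,0,0,0,0,0]]' |sed -n '2p;4p'; python3 -m creep '[[-0.3,-0.05,0.007,0,0,0,0],[-0.3,0,0,0,0,0,0]]' |sed -n '2p;4p'; python3 disc.py
```

```text
[376 149  23  24 426] [386.9 160.4] [0.5188 0.3348]
[157 150  24  24 420] [168.  161.5] [0.4954 0.167 ]
[232 150  24  23 424] [243.2 160.9] [0.5033 0.2247]
[303 154  23  23 421] [314.1 164.7] [0.5141 0.2786]
tcp_pos: [0.5404, 0.2763, 0.1471]
wrist_force: [-0.6, 0.4, -1.9]
tcp_pos: [0.5394, 0.2764, 0.1471]
wrist_force: [0.2, -0.6, -1.1]
[157 153  24  23 427] [168.4 164.1] [0.4954 0.167 ]
[232 152  24  23 420] [243.3 163.4] [0.5032 0.2247]
[376 152  23  23 426] [386.9 163. ] [0.5189 0.3349]
[303 156  23  23 419] [314.1 167.3] [0.5141 0.2785]
tcp_pos: [0.5384, 0.2766, 0.1471]
wrist_force: [0.4, 0.3, -0.6]
tcp_pos: [0.5374, 0.2767, 0.1472]
wrist_force: [-0.0, 0.2, -0.7]
[232 155  24  23 417] [243.5 165.9] [0.5032 0.2247]
[375 154  24  24 420] [386.6 165.5] [0.5188 0.3348]
[157 156  24  23 417] [168.7 166.6] [0.4954 0.167 ]
[303 157  24  23 413] [314.2 168.4] [0.5131 0.2788]
```

The push is moving it: disc error down from +3.1 to +2.1 mm. Two more mm.

```bash
python3 -m creep '[[-0.3,-0.05,0.007,0,0,0,0],[-0.3,0,0,0,0,0,0]]' |sed -n '2p;4p'; python3 -m creep '[[-0.3,-0.05,0.007,0,0,0,0],[-0.3,0,0,0,0,0,0]]' |sed -n '2p;4p'; python3 disc.py | grep '0.51'; python3 -m creep '[[-0.3,0.3,-0.04,0,0,0,0],[-0.3,0,0,1,0,0,0],[-0.3,0,0,1,0,0,0],[-0.3,0,0,1,0,0,0],[-0.3,0,0,1,0,0,0],[-0.3,0,0,1,0,0,0],[0.27,0,0,0.5,0,0,0],[0.27,0,0,0,0,0,0],[0.27,0,0,0,0,0,0]]' |sed -n '2p;4p'; python3 prof.py k5.png 2 3| sed 's/np.int64(\([0-9]*\))/\1/g'; python3 disc.py; python3 tips.py k5.png
```

```text
tcp_pos: [0.5363, 0.2769, 0.1472]
wrist_force: [0.8, -0.9, -1.4]
tcp_pos: [0.5353, 0.277, 0.1472]
wrist_force: [-0.3, 0.1, -1.3]
[303 157  24  23 420] [314.4 168.5] [0.5111 0.2792]
[375 157  24  23 420] [386.4 168.1] [0.5188 0.3348]
tcp_pos: [0.5414, 0.2761, 0.2564]
wrist_force: [0.3, -0.2, -1.8]
t 85.15 tcp [0.5414 0.2761 0.2564] yaw 171.8 z [-0. -0. -1.] q [ 0.47  0.32  0.02  1.27 -0.    0.61] F [ 0.3 -0.2 -1.8] op 0.634 g 6.8
pocket 2 -x end [(-44, 17, 119, 221), (-43, 17, 119, 219), (-42, 17, 119, 219), (-41, 17, 119, 220), (-40, 18, 117, 220), (-39, 18, 117, 223), (-38, 18, 116, 229), (-37, 17, 117, 229), (-36, 17, 117, 229), (-35, 16, 125, 178), (-34, 10, 177, 105), (-33, 11, 166, 115), (-32, 11, 166, 118), (-31, 11, 166, 118), (-30, 11, 160, 118), (-29, 12, 168, 117)]
   +x end [(29, 20, 182, 216), (30, 20, 181, 218), (31, 20, 180, 225), (32, 19, 178, 190), (33, 8, 156, 100), (34, 11, 162, 110), (35, 11, 163, 111), (36, 11, 163, 111), (37, 11, 167, 107), (38, 13, 141, 130), (39, 16, 122, 188), (40, 17, 120, 218), (41, 16, 120, 217)]
   disc rel 19.9 -0.6 wh 17 17
pocket 3 -x e
[... 295 characters left out ...]
), (-30, 12, 162, 115), (-29, 12, 162, 115)]
   +x end [(29, 20, 177, 213), (30, 20, 180, 217), (31, 20, 179, 199), (32, 16, 171, 143), (33, 10, 160, 115), (34, 10, 160, 115), (35, 11, 158, 121), (36, 10, 164, 121), (37, 10, 176, 113), (38, 15, 128, 167), (39, 16, 120, 217), (40, 16, 120, 217), (41, 17, 120, 213)]
   disc rel 20.0 -0.5 wh 16 17
[359 133  17  17 221] [366.8 141.2] [0.5188 0.3348]
[204 134  17  17 222] [212.2 142.1] [0.4954 0.167 ]
[257 134  17  16 215] [265.2 141.6] [0.5032 0.2246]
[308 134  16  17 218] [315.6 141.6] [0.5111 0.2792]
[255 351  69  19 535] [297.3 358.5] [0.8022 0.2111]
k5.png [([278, 184, 15, 44, 276], [287.7, 197.8]), ([341, 184, 16, 45, 272], [346.2, 198.0])]
```

Pocket 2 is now centred. A quick height press on pockets 2 and 0 to verify they are fully down.

```bash
python3 -m creep '[[-0.3,-0.83,0.1,0,0,0,0],[-0.3,-0.83,0.1,0,0,0,0],[-0.3,-0.83,0.1,-1,0,0,0],[-0.3,0,0,-1,0,0,0],[-0.3,0,0,-1,0,0,0],[-0.3,0,0,-1,0,0,0],[-0.3,0,0,-0.8,0,0,0],[-0.3,0,0,0,0,0,0],[-0.3,0,0,0,0,0,0]]' |sed -n '2p;4p'; python3 -m creep '[[-0.3,0,0,-0.1,0,0,0],[-0.3,0,0,0,0,0,0]]'| sed -n '2p;4p'; python3 -m creep '[[-0.3,0,0,-0.1,0,0,0],[-0.3,0,0,0,0,0,0]]'| sed -n '2p;4p'
```

```text
tcp_pos: [0.4911, 0.2819, 0.1607]
wrist_force: [0.3, 0.6, -1.5]
tcp_pos: [0.492, 0.2824, 0.1597]
wrist_force: [-0.6, -0.3, -1.6]
tcp_pos: [0.4917, 0.2822, 0.1573]
wrist_force: [0.0, 0.2, -1.0]
```

```bash
python3 -m creep '[[-0.3,0,0,-0.1,0,0,0],[-0.3,0,0,0,0,0,0]]'| sed -n '2p;4p'; python3 -m creep '[[-0.3,0,0,0.8,0,0,0],[-0.3,0,0,0.2,0,0,0],[-0.3,-0.127,-0.925,0,0,0,0],[-0.3,-0.127,-0.925,0,0,0,0],[-0.3,-0.127,-0.925,0,0,0,0],[-0.3,-0.127,-0.925,0,0,0,0],[-0.3,-0.127,-0.925,0,0,0,0],[-0.3,-0.127,-0.925,0,0,0,0],[-0.3,0,0,-0.8,0,0,0],[-0.3,0,0,0,0,0,0],[-0.3,0,0,0,0,0,0]]' |sed -n '2p;4p';  python3 -m creep '[[-0.3,0,0,-0.1,0,0,0],[-0.3,0,0,0,0,0,0]]'| sed -n '2p;4p'
```

```text
tcp_pos: [0.4922, 0.2825, 0.1561]
wrist_force: [-0.6, -1.3, 3.2]
tcp_pos: [0.4759, 0.1703, 0.1591]
wrist_force: [0.6, 0.2, -1.2]
tcp_pos: [0.4766, 0.1714, 0.1574]
wrist_force: [0.1, 0.3, -1.1]
```

```bash
python3 -m creep '[[-0.3,0,0,-0.1,0,0,0],[-0.3,0,0,0,0,0,0]]'| sed -n '2p;4p'; python3 -m creep '[[-0.3,0,0,1,0,0,0],[-0.3,0,0,1,0,0,0],[0.27,0,0,1,0,0,0],[0.27,0,0,1,0,0,0],[0.27,0,0,1,0,0,0],[0.27,0,0,0,0,0,0]]' |sed -n '2p;4p;5p'; python3 disc.py
```

```text
tcp_pos: [0.4769, 0.1716, 0.1559]
wrist_force: [0.1, -0.1, 3.8]
tcp_pos: [0.478, 0.172, 0.2577]
wrist_force: [0.3, 0.2, -1.6]
opening: 0.639
[306 175  16  16 190] [313.8 182.6] [0.4956 0.1669]
[357 175  16  15 192] [364.5 182.2] [0.5034 0.2245]
[405 175  16  15 192] [412.5 182.1] [0.5111 0.279 ]
[454 175  16  15 195] [461.5 181.9] [0.519  0.3346]
[175 362  30  38 709] [192.2 384.2] [ 0.7676 -0.05  ]
```

All four blocks are fully down (contact 0.156 each). Now the tongs go back to the stand.

```bash
python3 -m creep '[[0.27,-0.145,-0.82,0,0,0,-1],[0.27,-0.145,-0.82,0,0,0,-1],[0.27,-0.145,-0.82,0,0,0,-1],[0.27,-0.145,-0.82,0,0,0,-1],[0.27,-0.145,-0.82,0,0,0,-1],[0.27,-0.145,-0.82,0,0,0,-1],[0.27,-0.145,-0.82,0,0,0,-1],[0.27,-0.145,-0.82,0,0,0,-1],[0.27,-0.145,-0.82,0,0,0,-1],[0.27,-0.145,-0.82,0,0,0,-1],[0.27,-0.145,-0.82,0,0,0,-1],[0.27,-0.145,-0.82,0,0,0,-1]]' >/dev/null; python3 -m creep '[[0.27,-0.145,-0.82,0,0,0,-1],[0.27,-0.145,-0.82,0,0,0,-1],[0.27,-0.145,-0.82,0,0,0,-1],[0.27,-0.145,-0.82,0,0,0,-1],[0.27,-0.145,-0.82,0,0,0,-1],[0.27,0,0,0,0,0,0],[0.27,0,0,0,0,0,0],[0.27,0,0,0,0,0,0]]' >/dev/null
python3 - <<'E'
from h import *
s=st(); c=snap('wrist','t1.png'); M=Rot.from_quat(s['tcp_rot']).as_matrix()
loc=lambda p:(M.T@(p-s['tcp_pos'])*1000).round(1)
h=cv2.cvtColor(c['pixels'],cv2.COLOR_BGR2HSV).astype(int); g=((h[...,0]>60)&(h[...,0]<90)&(h[...,1]>70)&(h[...,2]>20)); g[:, :230]=0; g[:,420:]=0; g[260:]=0
ys,xs=np.where(g); print('green',xs.min(),xs.max(),ys.min(),ys.max(),len(xs))
r=np.percentile(xs,[1,99]); print('rim y (z=.07)',loc(ray(c,r[0],ys.mean(),.07)),loc(ray(c,r[1],ys.mean(),.07)),'top row x',loc(ray(c,xs.mean(),ys.min(),.0)),loc(ray(c,xs.mean(),ys.min(),.07)),'bottom',loc(ray(c,xs.mean(),ys.max(),.07)))
f=(h[...,1]<60)&(h[...,2]<75)
for rr in range(60,140,6):
    us=np.where(f[rr,240:410])[0]+240
    if len(us)>30: print('foot row',rr,us.min(),us.max(),loc(ray(c,us.min()-.5,rr,0)),loc(ray(c,us.max()+.5,rr,0)))
E
python3 tips.py t1.png
```

```text
t 90.9 tcp [ 0.4269 -0.107   0.2545] yaw 69.91 z [-0.001  0.001 -1.   ] q [-0.25  0.   -0.36  1.21  0.    1.68] F [-0.  -0.1 -1.8] op 0.633 g 6.8
green 277 362 143 196 4087
rim y (z=.07) [  6.9 -41.2 184.5] [  6.9  43.9 184.4] top row x [ 22.1   1.9 254.5] [ 32.3   1.5 184.5] bottom [-24.    1.5 184.5]
foot row 126 272 367 [ 42.6 -55.7 254.6] [ 42.5  60.4 254.4]
foot row 132 272 366 [ 35.4 -56.  254.6] [ 35.4  59.5 254.4]
foot row 138 272 366 [ 28.2 -56.4 254.6] [ 28.1  59.9 254.4]
t1.png [([279, 185, 14, 43, 261], [287.6, 198.2]), ([342, 185, 14, 38, 245], [346.4, 197.0])]
```

```bash
python3 -m creep '[[0.27,0.06,0.02,-0.5,0,0,0],[0.27,0,0,-1,0,0,0],[0.27,0,0,-1,0,0,0],[0.27,0,0,-1,0,0,0],[0.27,0,0,-1,0,0,0],[0.27,0,0,-1,0,0,0],[0.27,0,0,-0.9,0,0,0],[0.27,0,0,0,0,0,0],[0.27,0,0,0,0,0,0]]'|sed -n '2p;4p'; python3 -m creep '[[0.27,0,0,-0.2,0,0,0],[0.27,0,0,0,0,0,0]]'|sed -n '2p;4p'; python3 -m creep '[[0.27,0,0,-0.1,0,0,0],[0.27,0,0,0,0,0,0]]'|sed -n '2p;4p'; python3 -m creep '[[0.27,0,0,-0.1,0,0,0],[0.27,0,0,0,0,0,0]]'|sed -n '2p;4p'
```

```text
tcp_pos: [0.428, -0.1068, 0.1269]
wrist_force: [-0.1, -0.2, -1.4]
tcp_pos: [0.4288, -0.1072, 0.1235]
wrist_force: [-0.3, -0.7, -1.2]
tcp_pos: [0.4285, -0.1072, 0.1213]
wrist_force: [0.4, 0.2, -1.1]
tcp_pos: [0.4282, -0.1072, 0.119]
wrist_force: [0.2, -0.9, -1.2]
```

```bash
python3 -m creep '[[0.27,0,0,-0.12,0,0,0],[0.27,0,0,0,0,0,0]]'|sed -n '2p;4p'; python3 -m creep '[[0.27,0,0,-0.08,0,0,0],[0.27,0,0,0,0,0,0]]'|sed -n '2p;4p'; python3 -m creep '[[0.27,0,0,-0.06,0,0,0],[0.27,0,0,0,0,0,0]]'|sed -n '2p;4p'
```

```text
tcp_pos: [0.4281, -0.1072, 0.1164]
wrist_force: [-0.2, 0.5, -1.5]
tcp_pos: [0.4282, -0.1072, 0.1149]
wrist_force: [-0.2, 0.0, -0.4]
tcp_pos: [0.4282, -0.1072, 0.1138]
wrist_force: [-0.1, -0.1, -1.7]
```

```bash
python3 -m creep '[[0.27,0,0,-0.06,0,0,0],[0.27,0,0,0,0,0,0]]'|sed -n '2p;4p'; python3 -m creep '[[0.27,0,0,-0.06,0,0,0],[0.27,0,0,0,0,0,0]]'|sed -n '2p;4p'; python3 -m creep '[[0.27,0,0,-0.06,0,0,0],[0.27,0,0,0,0,0,0]]'|sed -n '2p;4p'
```

```text
tcp_pos: [0.4286, -0.1071, 0.1132]
wrist_force: [-0.8, 0.4, 3.6]
tcp_pos: [0.4286, -0.1071, 0.1122]
wrist_force: [-2.2, 1.1, 6.2]
tcp_pos: [0.4286, -0.1071, 0.111]
wrist_force: [-2.0, 1.1, 6.6]
```

On the floor. Release slowly, rise and check that they stand upright.

```bash
python3 -m creep '[[0.35,0,0,0,0,0,0],[0.45,0,0,0,0,0,0],[0.6,0,0,0,0,0,0],[0.8,0,0,0,0,0,0],[1,0,0,0,0,0,0],[1,0,0,0,0,0,0],[1,0,0,0.3,0,0,0],[1,0,0,0.6,0,0,0],[1,0,0,1,0,0,0],[1,0,0,1,0,0,0],[1,0,0,1,0,0,0],[1,0,0,1,0,0,0]]'|sed -n '2p;4,6p'; python3 -m creep '[[1,0,0,1,0,0,0],[1,0,0,1,0,0,0],[1,0,0,1,0,0,0],[1,0,0,1,0,0,0],[1,0,0,0.6,0,0,0],[1,0,0,0,0,0,0],[1,0,0,0,0,0,0]]'>/dev/null
python3 - <<'E'
from h import *
s=st(); c=snap('wrist','t2.png'); M=Rot.from_quat(s['tcp_rot']).as_matrix()
loc=lambda p:(M.T@(p-s['tcp_pos'])*1000).round(1)
h=cv2.cvtColor(c['pixels'],cv2.COLOR_BGR2HSV).astype(int)
# grey end faces of the handles (V 70-130, S low), near the place where they were
g=((h[...,1]<45)&(h[...,2]>60)&(h[...,2]<135)).astype(np.uint8); g[:170]=0; g[215:]=0; g[:,:275]=0; g[:,365:]=0
g=cv2.morphologyEx(g,cv2.MORPH_OPEN,np.ones((3,3)))
n,l,t,ce=cv2.connectedComponentsWithStats(g)
for i in range(1,n):
    if t[i,4]>40: print(t[i],ce[i].round(1),ray(c,*ce[i],.159).round(4),loc(ray(c,*ce[i],.159)))
print('expected faces',[proj(c,[.4287+k*.0265*np.cos(np.radians(-20.5)),-.1064+k*.0265*np.sin(np.radians(-20.5)),.159]).round(1).tolist() for k in(-1,1)])
E
python3 -c "
import cv2;im=cv2.imread('pics/t2.png');im2=cv2.imread('pics/w6.png')
import sys;print(im[195,280:360,:].mean(1).astype(int).tolist());print(im2[195,280:360,:].mean(1).astype(int).tolist());print(im[165:215,291].mean(1).astype(int).tolist());print(im[165:215,347].mean(1).astype(int).tolist())"
```

```text
tcp_pos: [0.4285, -0.1072, 0.2103]
wrist_force: [0.4, -0.9, 0.3]
opening: 1.0
grasp_force: 0.0
t 95.55 tcp [ 0.4282 -0.1072  0.3002] yaw 69.8 z [-0. -0. -1.] q [-0.25 -0.01 -0.27  1.31 -0.    1.68] F [0.7 0.4 0.5] op 1.005 g 0.0
[278 176  14  23 182] [287.  186.4] [ 0.4014 -0.0984  0.159 ] [ -1.  -28.2 141.2]
[342 176  17  23 199] [347.4 186.7] [ 0.4532 -0.1178  0.159 ] [ -1.3  27.1 141.2]
[296 185  43   4 171] [316.9 186.5] [ 0.4271 -0.108   0.159 ] [ -1.1  -0.8 141.2]
expected faces [[289.0, 184.3], [346.9, 184.5]]
[185, 187, 187, 195, 142, 66, 67, 70, 69, 69, 71, 71, 35, 92, 173, 192, 184, 179, 182, 184, 186, 186, 183, 185, 185, 184, 181, 181, 184, 185, 182, 181, 184, 181, 178, 178, 180, 179, 181, 185, 184, 179, 178, 179, 182, 186, 182, 181, 185, 181, 176, 177, 184, 189, 185, 176, 175, 177, 178, 188, 146, 58, 49, 71, 71, 70, 70, 70, 65, 66, 157, 185, 178, 176, 178, 177, 173, 171, 172, 173]
[194, 200, 198, 192, 196, 205, 166, 93, 65, 71, 72, 73, 73, 77, 51, 0, 100, 179, 200, 196, 193, 190, 192, 194, 192, 197, 200, 196, 193, 190, 192, 192, 192, 191, 196, 196, 189, 186, 190, 190, 189, 189, 191, 191, 186, 184, 188, 192, 191, 191, 193, 189, 182, 183, 187, 189, 191, 192, 189, 188, 194, 160, 77, 34, 66, 72, 70, 71, 70, 70, 44, 162, 199, 192, 190, 189, 191, 189, 186, 186]
[12, 15, 17, 15, 17, 15, 16, 17, 14, 10, 34, 57, 64, 65, 66, 66, 64, 66, 66, 69, 71, 72, 72, 72, 75, 72, 72, 73, 70, 71, 71, 68, 60, 92, 159, 192, 185, 180, 178, 181, 184, 184, 180, 181, 183, 182, 182, 181, 185, 185]
[35, 33, 28, 21, 16, 15, 13, 14, 12, 10, 37, 64, 71, 69, 69, 70, 69, 67, 67, 69, 68, 68, 71, 70, 71, 68, 68, 67, 66, 66, 70, 67, 63, 73, 142, 185, 181, 179, 178, 176, 175, 174, 178, 175, 173, 175, 177, 177, 180, 178]
```

The tongs stand upright, with the handles centred within 2 mm of the stand. Now pull the bar home from behind its tab.

```bash
python3 -m creep '[[-1,0.557,0.953,0,0,0,0.9],[-1,0.557,0.953,0,0,0,0.9],[-1,0.557,0.953,0,0,0,0.9],[-1,0.557,0.953,0,0,0,0.9],[-1,0.557,0.953,0,0,0,0.9],[-1,0.557,0.953,0,0,0,0.9],[-1,0.557,0.953,0,0,0,0.9],[-1,0.557,0.953,0,0,0,0.9],[-1,0.557,0.953,0,0,0,0.9],[-1,0.557,0.953,0,0,0,0.9],[-1,0.557,0.953,0,0,0,0.9],[-1,0.557,0.953,0,0,0,0.9]]' >/dev/null; python3 -m creep '[[-1,0.557,0.953,0,0,0,0.9],[-1,0.557,0.953,0,0,0,0.9],[-1,0.557,0.953,0,0,0,0.9],[-1,0.557,0.953,0,0,0,0.9],[-1,0.557,0.953,0,0,0,0.9],[-1,0.557,0.953,0,0,0,0.9],[-1,0.557,0.953,0,0,0,0.9],[-1,0,0,0,0,0,0],[-1,0,0,-1,0,0,0],[-1,0,0,-1,0,0,0],[-1,0,0,-1,0,0,0],[-1,0,0,0,0,0,0]]'
python3 - <<'E'
from h import *
s=st(); c=snap('wrist','p1.png')
h=cv2.cvtColor(c['pixels'],cv2.COLOR_BGR2HSV).astype(int)
red=((h[...,0]<6)|(h[...,0]>172))&(h[...,1]>170)&(h[...,2]>60)
n,l,t,ce=cv2.connectedComponentsWithStats(red.astype(np.uint8))
for i in range(1,n):
    if t[i,4]>150: print(t[i],ray(c,*ce[i],.06)[:2].round(4))
E
```

```text
t: 98.0
tcp_pos: [0.6375, 0.2535, 0.2362]
tcp_rot: [0.067, 0.998, -0.002, -0.003]
wrist_force: [-1.4, 0.6, -0.2]
opening: 0.0
grasp_force: 0.0
t 98.0 tcp [0.6375 0.2535 0.2362] yaw 172.32 z [-0.006 -0.003 -1.   ] q [ 0.38  0.49  0.22  1.31 -0.    0.51] F [-1.4  0.6 -0.2] op 0.0 g 0.0
[ 153  127  347   26 7306] [0.6005 0.2675]
[202 341  25  24 182] [0.8403 0.0988]
[ 29 345  35  29 723] [ 0.823  -0.1118]
```

```bash
python3 -m creep '[[-1,0.15,0,-1,0,0,0],[-1,0,0,-1,0,0,0],[-1,0,0,-1,0,0,0],[-1,0,0,-1,0,0,0],[-1,0,0,-1,0,0,0],[-1,0,0,-1,0,0,0],[-1,0,0,-1,0,0,0],[-1,0,0,-1,0,0,0],[-1,0,0,0,0,0,0]]'|sed -n '2p;4p'; python3 -m creep '[[-1,-0.5,0.066,0,0,0,0],[-1,-0.5,0.066,0,0,0,0],[-1,-0.5,0.066,0,0,0,0],[-1,-0.5,0.066,0,0,0,0],[-1,-0.5,0.066,0,0,0,0],[-1,-0.5,0.066,0,0,0,0],[-1,-0.5,0.066,0,0,0,0],[-1,-0.5,0.066,0,0,0,0],[-1,-0.5,0.066,0,0,0,0],[-1,-0.3,0.04,0,0,0,0],[-1,0,0,0,0,0,0]]'|sed -n '2p;4p'
```

```text
tcp_pos: [0.6414, 0.2541, 0.0784]
wrist_force: [-0.7, -1.1, 0.3]
tcp_pos: [0.5447, 0.2674, 0.0797]
wrist_force: [-1.0, -0.1, -0.4]
```

```bash
python3 -m creep '[[-1,-0.25,0.033,0,0,0,0],[-1,-0.2,0.026,0,0,0,0],[-1,0,0,0,0,0,0]]'|sed -n '2p;4p'; python3 -m creep '[[-1,-0.2,0.026,0,0,0,0],[-1,0,0,0,0,0,0]]'|sed -n '2p;4p'
```

```text
tcp_pos: [0.5368, 0.2685, 0.0798]
wrist_force: [0.0, -1.3, -0.5]
tcp_pos: [0.5333, 0.2691, 0.0801]
wrist_force: [0.7, -0.3, -0.8]
```

```bash
python3 -m creep '[[-1,-0.15,0.02,0,0,0,0],[-1,0,0,0,0,0,0]]'|sed -n '2p;4p'; python3 -m creep '[[-1,-0.15,0.02,0,0,0,0],[-1,0,0,0,0,0,0]]'|sed -n '2p;4p'; python3 -m creep '[[-1,-0.1,0.013,0,0,0,0],[-1,0,0,0,0,0,0]]'|sed -n '2p;4p'
```

```text
tcp_pos: [0.5308, 0.2696, 0.0803]
wrist_force: [2.5, -0.8, -1.3]
tcp_pos: [0.5308, 0.2696, 0.0805]
wrist_force: [11.5, -3.1, -6.9]
tcp_pos: [0.5309, 0.2696, 0.0807]
wrist_force: [16.3, -3.1, -10.8]
```

Home stop hit exactly at the predicted 0.5308. Back off, rise and do a final check.

```bash
python3 -m creep '[[-1,0.5,-0.066,0,0,0,0],[-1,0.5,-0.066,0,0,0,0],[-1,0,0,1,0,0,0],[-1,0,0,1,0,0,0],[-1,0,0,1,0,0,0],[-1,0,0,1,0,0,0],[-1,0,0,1,0,0,0],[-1,0,0,1,0,0,0],[-1,0,0,1,0,0,0],[-1,0,0,1,0,0,0],[-1,0,0,1,0,0,0],[-1,0,0,0,0,0,0]]'|sed -n '2p;4p'
python3 - <<'E'
from h import *
s=st(); c=snap('wrist','f1.png')
h=cv2.cvtColor(c['pixels'],cv2.COLOR_BGR2HSV).astype(int)
red=((h[...,0]<6)|(h[...,0]>172))&(h[...,1]>165)&(h[...,2]>60)
for u in (230,290,390,440):
    vs=np.where(red[60:240,u])[0]+60
    if len(vs): print(u,ray(c,u,vs.min()-.5,.06)[:2].round(4),ray(c,u,vs.max()+.5,.06)[:2].round(4))
# block square ends still showing: dark brown per pocket
for k in range(5):
    u,v=proj(c,[.4762+.0076*k-.025*.991,.1716+.0555*k+.025*.136,.044]); print(k,h[int(v),int(u)])
st()
E
```

```text
tcp_pos: [0.5471, 0.2686, 0.2633]
wrist_force: [0.7, 0.5, -0.3]
t 102.35 tcp [0.5471 0.2686 0.2633] yaw 172.41 z [ 0.003  0.002 -1.   ] q [0.46 0.32 0.03 1.28 0.   0.59] F [ 0.7  0.5 -0.3] op -0.005 g 0.0
230 [0.4862 0.1859] [0.5098 0.1807]
290 [0.4956 0.2482] [0.5184 0.2445]
390 [0.5096 0.3524] [0.5338 0.3509]
440 [0.5176 0.4046] [0.541  0.4043]
0 [ 11 140  53]
1 [ 11 165 108]
2 [ 12 167 110]
3 [ 12 167 107]
4 [110 114 119]
t 102.4 tcp [0.5466 0.2682 0.2616] yaw 172.41 z [ 0.002  0.001 -1.   ] q [0.46 0.32 0.03 1.28 0.   0.59] F [-0.  -0.1 -0.5] op -0.002 g 0.0
```

Travel from stop to stop came to 90 mm, so the bar is home. All blocks are in place and the robot is clear.

```bash
python3 -c "
from station import order
print(order.finish_job())"
```

```text
the job is handed in; nothing more can be done
None
```

The job is handed in: all four blocks are seated flat in pockets 0–3, the tongs stand upright in their stand, and the bar is fully home. These are my own camera and contact checks; no judging result came back.

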